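# Trip the hidden drawer latch of a hop dosing unit with a release pin

## Robot

A 6-joint arm with a two-finger parallel gripper is mounted at the origin on the work surface. World frame = base frame: x ahead of the robot, y to its left, z up, the work surface at z = 0. Lengths are in mm, angles in rad, forces in N, time in s.
With the tool pointing down it reaches from about 350 to 775 mm from the base axis. Payload 7.3 kg.
Tool frame: the origin (TCP) lies between the finger pads; the fingertips stand tcp_to_tips ahead of it and the grasp point (between the pads) lies 5 mm behind it (tcp_to_tips is the distance from the TCP to the fingertips, in mm); z points along the fingers, x is the direction in which the jaws open and shut, and the axes are right-handed (so a half turn about z gives the same grasp; the last joint's range is limited). The gripper opens to 92 mm and grips with 3 to 60 N. Pads are 19 mm wide; open, the fingers measure 130 mm over their backs; the gripper's body (75 mm by 190 mm) begins 47 mm behind the grasp point.
Start: joints at [1.098, 0.342, 1.524, -0, 1.275, -0.146], TCP at [168.518, 497.238, 240.741] pointing down, gripper open.
Joint ranges: [-2.53, 2.53], [-0.77, 2.02], [0.04, 2.7], [-1, 4.14], [0.28, 2.66], [-3.11, 3.11]. Speed limits (rad/s): [2.57, 2.57, 3.14, 3.14, 3.14, 3.14].

## Interface

Orientations are given as [roll, pitch, yaw] about the fixed x, y, z axes, in that order (R = Rz(yaw) Ry(pitch) Rx(roll)).
In Python, from plant import * gives the robot as it stands.
- The arm moves only by the tool drive_tool, never from a script. Its argument "deltas" is a list of rows, each an object of numbers: "hand": the gripper's target within -1 to 1 (shut at 1, half-way at 0, fully open at -1); "tx", "ty", "tz": the shift along the tool's x, y, z each as a share of 4 cm, from -1 to 1; "wx", "wy", "wz": the turn, a rotation vector about the tool's x, y, z each as a share of 5 degrees, from -1 to 1. In form: [{"hand": .., "tx": .., "ty": .., "tz": .., "wx": .., "wy": .., "wz": ..}, ...]. A call has 1 to 20 rows; each row shifts and turns the commanded pose from where the row before left it, along the tool's axes as they then stand; what a row does not reach is not made up. A row lasts 1/12 s, in which the tool goes at most 41.7 mm and 7.16 degrees, less where a joint would pass 70% of its speed; a pose out of reach is approached as far as the arm can. A call with a number of a shift or a turn outside -1 to 1 is refused whole. A call with a gripper value outside its range is refused whole. The fingers move at their own pace and stop on an object; the grip force is fixed at half the most. Time passes only in rows, so rows that do not move let the fingers close. It gives the time, the measured TCP pose, the force and the opening at its end, in the units of the state.
- get_obs(): the state, without advancing time (a new reading comes with each control period).
- capture(name): name is "scene" or "top" or "wrist"; returns the picture (480x640x3 uint8, red, green, blue); there is no depth.
- camera_model(name): a dict with "fx", "fy", "cx", "cy" (pixels), "rvec" (rotation vector, rad) and "tvec" (3), from world to camera coordinates, as OpenCV has them. Camera axes: x right, y down, z forward; pixel columns grow to the right and rows downward; lengths in mm; the calibration is good to about 2 mm. A picture is of the moment at which its call begins: read the wrist's pose just before it. camera_model takes no time and is no camera call; for the wrist camera it gives the pose at the moment of the call.
- close_job(): hands the job in, once; it reports no verdict.
The state is a dict: "time": time; "joint_positions": joint angles; "dq": joint speeds; "tau": joint torques, N m; "tool_pos": TCP position; "tcp_rot": TCP orientation; "contact_force": force on the tool from outside, world axes, zero at the start; "moment": the same for the moment, N m; "grip_width": finger opening in mm.
Only numpy, scipy, OpenCV 4.12 (cv2) and the standard library are available. Lean on these libraries where they do the work, as an engineer would, in place of code of your own. Each camera call takes 0.05 s, during which the arm holds its last target.

## Task

The drawer of the hop dosing unit is latched shut. Take the long release pin from its rack and push it straight down through the small hole in the unit's top until the hidden spring latch lets go and the drawer springs out a little, pressing gently: the pin must never bear on the unit with more than 15 N. Then put the pin back in the rack hole it came from, pull the drawer out fully to its stop, and leave everything else on the bench where it is.

Things in the scene. Friction and masses are not known exactly. Their poses are not given: they have to be found in the camera images.
- unit: The hop dosing unit, a fixed plain metal box 170 mm deep (its x), 220 mm wide (its y), 120 mm high; origin at the centre of its underside, x from its front to its back (at yaw 0 away from the robot), z up. The drawer is in its front (-x side), to the +y side; the access hole in its top, near the front on the -y side. A loose nut stands on its top near the back.
- hole (a point): Centre of the mouth of the round access hole in the unit's flat top: 10 mm in diameter through an 8 mm plate, with a 2.5 mm countersink, ringed by a thin dark rim 19 mm wide, 1 mm proud (looks only); 120 mm above the bench, axes as the unit's. Below it an empty well, then the unseen flat pad of the latch, 22 mm wide, centred under the hole. It springs back up when the pin leaves.
- well (a point): Point 33 mm straight below the hole's mouth: the highest the unseen latch pad can be. It is set anew each time, 33 to 63 mm below the mouth, and can only be felt: it resists with about 5 N at first touch, rising 0.45 N per mm plus up to 2 N of rubbing. The latch lets go after about 6 mm of pressing; after 8.5 mm the pad meets a hard stop and the force climbs steeply.
- drawer (a joint): How far the drawer is out, in m: 0 latched shut, springs out to about 0.03 when the latch lets go, 0.08 at its stop. It slides along the unit's -x, then stays where it is left; it takes a few N to pull. While the pin is still in the hole the drawer cannot come out beyond about 0.05.
- drawer_handle (a point): Middle of the drawer's handle, a level round bar 10 mm in diameter and 100 mm long that runs along the unit's y, 45 mm in front of the drawer's front plate, 92 mm above the bench (28 mm below the unit's top). Moves with the drawer; axes as the unit's. It can be pinched from above across the bar.
- pin_grip (a point): Centre of the long release pin's grip: a round metal grip 18 mm in diameter with fine dark rings on a 22 mm shoulder disc, 55 mm long together, this point half-way up. From the shoulder a steel shank 7 mm by 90 mm goes down; its tip is 117.5 mm below this point. z up along the pin, 70 g. It hangs upright in either of the rack's two holes, shoulder on the top plate.
- pin: The same long release pin; origin at the tip (lower end) of its shank, z up along the pin.
- rack: The fixed pin rack, a dark steel frame 150 mm long (its y): base, two end plates and a top plate 50 mm wide whose upper face is 105 mm above the bench, with two round 10 mm holes at y = -35 and +35 mm, open beneath so that the shanks can be seen. Origin at the centre of its underside.
- short_pin: Bystander: a short pin with a 30 mm ball for a head (top 45 mm above the rack plate) in the other hole of the rack, shank 7 mm by only 30 mm, too short to reach the latch; origin at its tip. Leave it.
- bottle: Bystander: amber glass bottle 64 mm wide, 170 mm high; origin at its underside.
- cup: Bystander: steel beaker 84 mm wide, 90 mm high; origin at its underside.
- jar: Bystander: glass jar with steel lid 72 mm wide, 100 mm high; origin at its underside.
- gasket: Bystander: cream gasket ring 124 mm wide, 10 mm thick, flat on the bench; origin at its underside.
- wrench: Bystander: steel wrench 180 mm long lying on the bench; origin at its underside.
- nut: Bystander: steel hexagon nut 28 mm wide, 14 mm high, on the back part of the unit's top; origin at its underside.
Mind the look-alikes: they are no part of the job. Leave any blue look-alike of the pin alone.

How it is judged:
By the outcome, as a careful person would: the job done as asked, in the order asked, and still so for the second after the job is handed in, with the robot touching nothing.
It also fails if it takes over 72 s, if anything falls off the work surface, if the arm or the gripper's body presses on something with over 40 N, if the wrist force passes 120 N, or if a joint passes its speed limit or range.

## Working session

There is one attempt and no reset: what is moved stays moved. The work goes in short steps, Python scripts to look and compute and a tool call to move; the robot and the scene stay as the last step left them, time stands still between calls to the robot, and variables do not carry over. Pictures are saved under pics/ and viewed, and the job is handed in when it is done.

Besides the shell and the picture viewer there is one more tool, called after "Emit:" by a JSON object that holds its "fn" and its "kwargs". drive_tool: Moves the arm, as the interface text tells. Its arguments: {"type":"object","properties":{"deltas":{"type":"array","items":{"type":"object","properties":{"hand":{"type":"number"},"tx":{"type":"number"},"ty":{"type":"number"},"tz":{"type":"number"},"wx":{"type":"number"},"wy":{"type":"number"},"wz":{"type":"number"}}}}},"required":["deltas"]}

```bash
ls; mkdir -p pics; python3 - <<'E'
from plant import *
import cv2
print(get_obs())
for n in ["scene","top","wrist"]:
    m=camera_model(n); print(n,m)
    cv2.imwrite(f"pics/{n}0.png",capture(n)[:,:,::-1])
E
```

```text
pics
{'time': 0.0, 'joint_positions': array([ 1.09803089e+00,  3.42703300e-01,  1.52501442e+00, -7.47470802e-06,
        1.27540723e+00, -1.46024405e-01]), 'dq': array([ 0.00085319,  0.0006569 ,  0.00016588,  0.00039591, -0.00097422,
       -0.00096013]), 'tau': array([ 6.70685472e-05, -4.31248212e+01, -2.44215953e+01,  7.16966484e-02,
        5.60765737e-02, -4.72642068e-05]), 'tool_pos': array([168.31751615, 496.87700482, 240.0559407 ]), 'tcp_rot': array([-3.14137677e+00,  1.51702738e-03,  1.24405764e+00]), 'contact_force': array([ 0.17408684,  0.12833259, -0.72734143]), 'moment': array([-0.00316928,  0.00693301, -0.01362855]), 'grip_width': 91.9717639541469}
scene {'fx': 470.9216129716273, 'fy': 470.9216129716273, 'cx': 319.5350719209149, 'cy': 243.5402079157493, 'rvec': array([ 1.53737285,  2.2787828 , -0.64532313]), 'tvec': array([ 184.80570165, -397.002242  , 1565.592811  ])}
top {'fx': 582.7601297635937, 'fy': 582.7601297635937, 'cx': 317.38882083627607, 'cy': 243.746860360898, 'rvec': array([ 2.14219306, -2.19002238,  0.13905041]), 'tvec': array([  47.86957641,  566.49493554, 1141.73923222])}
wrist {'fx': 346.4701167911853, 'fy': 346.4701167911853, 'cx': 320.03177736535076, 'cy': 237.56984050980697, 'rvec': array([-2.3421703 , -1.68020139, -0.25583372]), 'tvec': array([-524.05846091,  -37.91053177,  392.27433803])}
```

View pics/scene0.png

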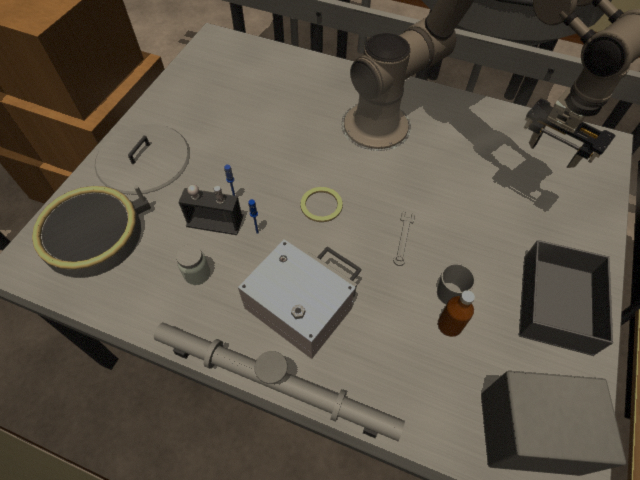

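View pics/top0.png

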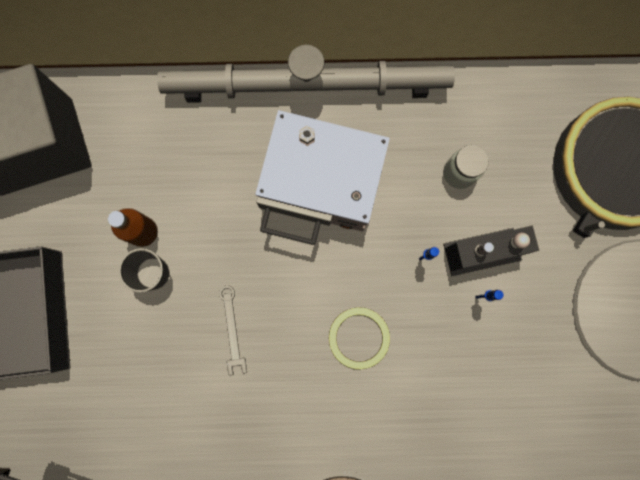

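View pics/wrist0.png

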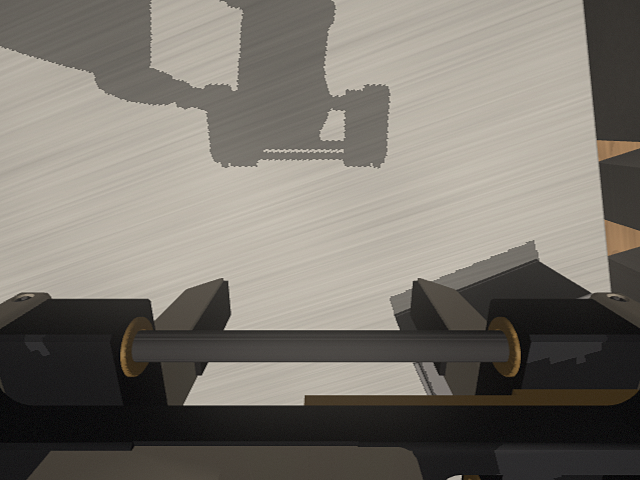

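```bash
cat > h.py <<'E'
import numpy as np, cv2
from scipy.spatial.transform import Rotation as R
def ray(m,u,v):
    Rm=cv2.Rodrigues(np.array(m['rvec']))[0]; t=np.array(m['tvec'])
    d=Rm.T@np.array([(u-m['cx'])/m['fx'],(v-m['cy'])/m['fy'],1]); c=-Rm.T@t
    return c,d
def atz(m,u,v,z):
    c,d=ray(m,u,v); return c+d*(z-c[2])/d[2]
def proj(m,P):
    return cv2.projectPoints(np.array(P,float).reshape(-1,1,3),np.array(m['rvec']),np.array(m['tvec']),np.array([[m['fx'],0,m['cx']],[0,m['fy'],m['cy']],[0,0,1]]),None)[0][:,0]
def crop(img,x0,y0,x1,y1,s,fn):
    cv2.imwrite(fn,cv2.resize(img[y0:y1,x0:x1],None,fx=s,fy=s,interpolation=cv2.INTER_CUBIC))
E
python3 - <<'E'
from h import *
t=cv2.imread('pics/top0.png'); s=cv2.imread('pics/scene0.png')
crop(t,240,100,400,260,5,'pics/c1.png'); 
crop(t,410,190,550,310,5,'pics/c2.png')
crop(s,170,150,280,245,7,'pics/c3.png')
E
```

```text
(no output)
```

View pics/c1.png

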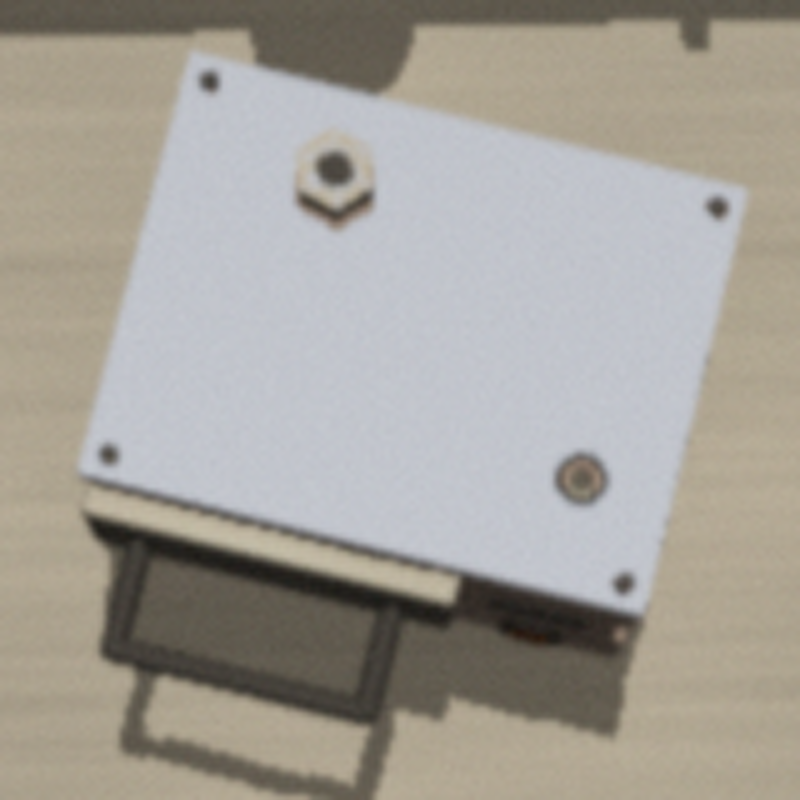

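View pics/c2.png

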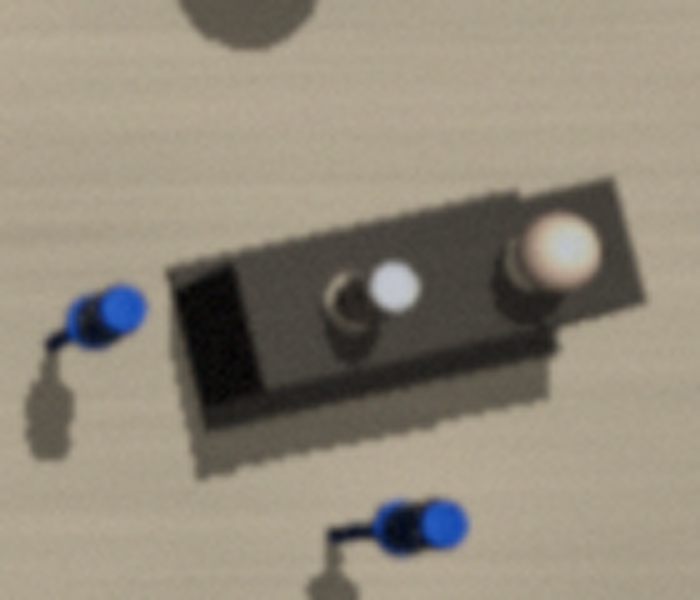

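View pics/c3.png

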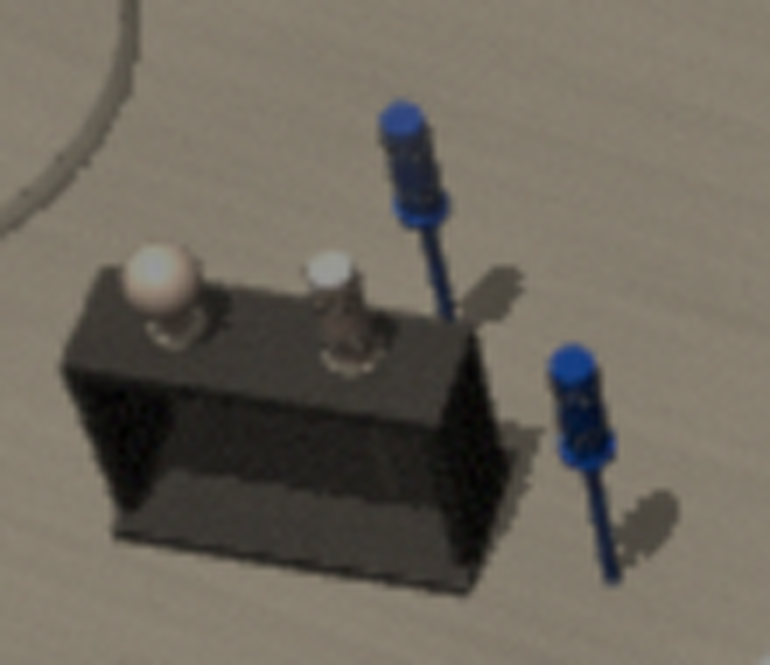

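```bash
python3 - <<'E'
from h import *
from plant import camera_model
m=camera_model('top'); sm=camera_model('scene')
np.set_printoptions(precision=1,suppress=True)
def c1(x,y,z): return atz(m,(x+.0)/5+240-.4,y/5+100-.4,z)
def c2(x,y,z): return atz(m,x/5+410-.4,y/5+190-.4,z)
def c3(x,y,z): return atz(sm,x/7+170-.43,y/7+150-.43,z)
print('cam',ray(m,0,0)[0])
C=[c1(*p,120) for p in [(195,52),(748,188),(645,612),(80,472)]]
for c in C: print(c)
print('ctr',np.mean(C,0),[np.linalg.norm(C[i]-C[i-1]) for i in range(4)])
d=C[1]-C[0]+C[2]-C[3]; print('yaw',np.arctan2(d[1],d[0])+np.pi/2)
print('hole',c1(582,479,121)); 
print('handle',c1(118,650,92),c1(370,713,92))
print('nut',c1(335,170,134))
print('pintop',c2(395,288,160),'shoulder',c2(352,300,107),'ball',c2(562,250,135))
print('scene pintop',c3(331,270,160),'shoulder',c3(352,352,108))
r=[c2(*p,105) for p in [(235,255),(612,180),(645,300),(265,390)]]
for c in r: print('rack',c)
print(np.mean(r,0))
print('blue1',c2(122,308,145),c2(52,345,0)); print('blue2',c2(445,523,145),c2(335,535,0))
print('blue1s',c3(573,364,145),c3(612,578,0)); print('blue2s',c3(404,118,145),c3(450,318,0))
print('jar',atz(m,471,161,100))
E
```

```text
cam [ 430.3   49.9 1199.6]
[816.8 104.9 120. ]
[ 759.  -105.3  120. ]
[596.2 -60.5 120. ]
[654.  150.6 120. ]
ctr [706.5  22.4 120. ] [np.float64(169.08776911848668), np.float64(217.95442875407764), np.float64(168.84321546676736), np.float64(218.87524534742704)]
yaw -0.26770520169487466
hole [647.2 -38.3 121. ]
handle [590.  139.4  92. ] [563.6  43.3  92. ]
nut [764.8  52.2 134. ]
pintop [ 539.6 -271.1  160. ] shoulder [ 541.  -270.9  107. ] ball [ 555.  -341.5  135. ]
scene pintop [ 541.4 -268.8  160. ] shoulder [ 540.1 -270.7  108. ]
rack [ 559.3 -227.9  105. ]
rack [ 585.  -373.4  105. ]
rack [ 538.8 -382.9  105. ]
rack [ 507.8 -236.7  105. ]
[ 547.7 -305.2  105. ]
blue1 [ 536.  -175.5  145. ] [ 535.8 -176.8    0. ]
blue2 [ 455.3 -289.   145. ] [ 454.8 -289.9    0. ]
blue1s [ 537. -174.  145.] [ 535.8 -175.2    0. ]
blue2s [ 455.1 -286.7  145. ] [ 442.4 -296.8    0. ]
jar [ 714.5 -265.   100. ]
```

```bash
python3 - <<'E'
import plant
print([k for k in dir(plant) if not k.startswith('__')])
print(getattr(plant,'tcp_to_tips',None))
E
cat >> h.py <<'E'
def mv(o,target):
    Rm=R.from_euler('xyz',o['tcp_rot']).as_matrix()
    return Rm.T@(np.array(target)-o['tool_pos'])/40
def rot(o,yaw):
    Rm=R.from_euler('xyz',o['tcp_rot']); Rt=R.from_euler('xyz',[np.pi,0,yaw])
    return np.degrees((Rm.inv()*Rt).as_rotvec())/5
E
python3 -c "
from h import *; from plant import get_obs
print(rot(get_obs(),-0.268))"
```

```text
['Unreachable', 'camera_model', 'capture', 'close_job', 'get_obs', 'tcp_to_tips']
14.0
[8.39219704e-03 1.18912839e-02 1.73265676e+01]
```

Emit:
{"fn": "drive_tool", "kwargs": {"deltas": [{"hand": -0.2, "wz": 0.96}, {"wz": 0.96, "hand": -0.2}, {"wz": 0.96, "hand": -0.2}, {"wz": 0.96, "hand": -0.2}, {"wz": 0.96, "hand": -0.2}, {"wz": 0.96, "hand": -0.2}, {"wz": 0.96, "hand": -0.2}, {"wz": 0.96, "hand": -0.2}, {"wz": 0.96, "hand": -0.2}, {"wz": 0.96, "hand": -0.2}, {"wz": 0.96, "hand": -0.2}, {"wz": 0.96, "hand": -0.2}, {"wz": 0.96, "hand": -0.2}, {"wz": 0.96, "hand": -0.2}, {"wz": 0.96, "hand": -0.2}, {"wz": 0.96, "hand": -0.2}, {"wz": 0.96, "hand": -0.2}, {"wz": 0.96, "hand": -0.2}, {"hand": -0.2}]}}

```text
invalid input
```

Emit:
{"fn": "drive_tool", "kwargs": {"deltas": [{"hand": -0.2, "tx": 0, "ty": 0, "tz": -0.1, "wx": 0, "wy": 0, "wz": 0.96}, {"hand": -0.2, "tx": 0, "ty": 0, "tz": -0.1, "wx": 0, "wy": 0, "wz": 0.96}, {"hand": -0.2, "tx": 0, "ty": 0, "tz": -0.1, "wx": 0, "wy": 0, "wz": 0.96}, {"hand": -0.2, "tx": 0, "ty": 0, "tz": -0.1, "wx": 0, "wy": 0, "wz": 0.96}, {"hand": -0.2, "tx": 0, "ty": 0, "tz": -0.1, "wx": 0, "wy": 0, "wz": 0.96}, {"hand": -0.2, "tx": 0, "ty": 0, "tz": 0, "wx": 0, "wy": 0, "wz": 0.96}, {"hand": -0.2, "tx": 0, "ty": 0, "tz": 0, "wx": 0, "wy": 0, "wz": 0.96}, {"hand": -0.2, "tx": 0, "ty": 0, "tz": 0, "wx": 0, "wy": 0, "wz": 0.96}, {"hand": -0.2, "tx": 0, "ty": 0, "tz": 0, "wx": 0, "wy": 0, "wz": 0.96}, {"hand": -0.2, "tx": 0, "ty": 0, "tz": 0, "wx": 0, "wy": 0, "wz": 0.96}, {"hand": -0.2, "tx": 0, "ty": 0, "tz": 0, "wx": 0, "wy": 0, "wz": 0.96}, {"hand": -0.2, "tx": 0, "ty": 0, "tz": 0, "wx": 0, "wy": 0, "wz": 0.96}, {"hand": -0.2, "tx": 0, "ty": 0, "tz": 0, "wx": 0, "wy": 0, "wz": 0.96}, {"hand": -0.2, "tx": 0, "ty": 0, "tz": 0, "wx": 0, "wy": 0, "wz": 0.96}, {"hand": -0.2, "tx": 0, "ty": 0, "tz": 0, "wx": 0, "wy": 0, "wz": 0.96}, {"hand": -0.2, "tx": 0, "ty": 0, "tz": 0, "wx": 0, "wy": 0, "wz": 0.96}, {"hand": -0.2, "tx": 0, "ty": 0, "tz": 0, "wx": 0, "wy": 0, "wz": 0.96}, {"hand": -0.2, "tx": 0, "ty": 0, "tz": 0, "wx": 0, "wy": 0, "wz": 0.96}]}}

```text
time: 1.65
tool_pos: [168.4, 497.1, 260.4]
tcp_rot: [3.141, 0.0, -0.268]
contact_force: [0.2, 0.1, -0.4]
grip_width: 55.2
```

```bash
python3 -c "
from h import *; from plant import get_obs
o=get_obs();print(o['tool_pos'],o['tcp_rot'],rot(o,-0.268),mv(o,[540.5,-270.5,250]))"
```

```text
[168.43923086 497.08128774 260.43195058] [ 3.14098443e+00  1.06227960e-04 -2.68082718e-01] [ 0.00696973  0.00121757 -0.00094751] [14.05228476 16.04011597  0.26906212]
```

Emit:
{"fn": "drive_tool", "kwargs": {"deltas": [{"hand": -0.2, "tx": 0.64, "ty": 0.73, "tz": 0, "wx": 0, "wy": 0, "wz": 0}, {"hand": -0.2, "tx": 0.64, "ty": 0.73, "tz": 0, "wx": 0, "wy": 0, "wz": 0}, {"hand": -0.2, "tx": 0.64, "ty": 0.73, "tz": 0, "wx": 0, "wy": 0, "wz": 0}, {"hand": -0.2, "tx": 0.64, "ty": 0.73, "tz": 0, "wx": 0, "wy": 0, "wz": 0}, {"hand": -0.2, "tx": 0.64, "ty": 0.73, "tz": 0, "wx": 0, "wy": 0, "wz": 0}, {"hand": -0.2, "tx": 0.64, "ty": 0.73, "tz": 0, "wx": 0, "wy": 0, "wz": 0}, {"hand": -0.2, "tx": 0.64, "ty": 0.73, "tz": 0, "wx": 0, "wy": 0, "wz": 0}, {"hand": -0.2, "tx": 0.64, "ty": 0.73, "tz": 0, "wx": 0, "wy": 0, "wz": 0}, {"hand": -0.2, "tx": 0.64, "ty": 0.73, "tz": 0, "wx": 0, "wy": 0, "wz": 0}, {"hand": -0.2, "tx": 0.64, "ty": 0.73, "tz": 0, "wx": 0, "wy": 0, "wz": 0}, {"hand": -0.2, "tx": 0.64, "ty": 0.73, "tz": 0, "wx": 0, "wy": 0, "wz": 0}, {"hand": -0.2, "tx": 0.64, "ty": 0.73, "tz": 0, "wx": 0, "wy": 0, "wz": 0}, {"hand": -0.2, "tx": 0.64, "ty": 0.73, "tz": 0, "wx": 0, "wy": 0, "wz": 0}, {"hand": -0.2, "tx": 0.64, "ty": 0.73, "tz": 0, "wx": 0, "wy": 0, "wz": 0}, {"hand": -0.2, "tx": 0.64, "ty": 0.73, "tz": 0, "wx": 0, "wy": 0, "wz": 0}, {"hand": -0.2, "tx": 0.64, "ty": 0.73, "tz": 0, "wx": 0, "wy": 0, "wz": 0}, {"hand": -0.2, "tx": 0.64, "ty": 0.73, "tz": 0, "wx": 0, "wy": 0, "wz": 0}, {"hand": -0.2, "tx": 0.64, "ty": 0.73, "tz": 0, "wx": 0, "wy": 0, "wz": 0}, {"hand": -0.2, "tx": 0.64, "ty": 0.73, "tz": 0, "wx": 0, "wy": 0, "wz": 0}, {"hand": -0.2, "tx": 0.64, "ty": 0.73, "tz": 0, "wx": 0, "wy": 0, "wz": 0}]}}

```text
time: 3.32
tool_pos: [510.7, -202.0, 260.4]
tcp_rot: [-3.141, 0.001, -0.264]
contact_force: [0.8, 0.5, 0.6]
grip_width: 55.1
```

```bash
python3 -c "
from h import *; from plant import *
o=get_obs();print(o['tool_pos'],rot(o,-0.268),mv(o,[540.5,-270.5,250]))
m=camera_model('wrist');im=capture('wrist');cv2.imwrite('pics/w1.png',im[:,:,::-1])
print(ray(m,0,0)[0], proj(m,[[540.5,-270.5,160],[540.5,-270.5,107]]),proj(m,[[647.2,-38.3,121]]))
import pickle;pickle.dump(m,open('m1.pkl','wb'))
"
```

```text
[ 510.73334708 -202.00866016  260.35318327] [-0.00386888  0.00598299  0.04174025] [1.16585016 1.45844465 0.25772785]
[ 532.04775092 -123.65864262  405.09814813] [[378.71447476 312.55452358]
 [369.66501651 284.05234167]] [[450.18811915 -43.46573956]]
```

View pics/w1.png

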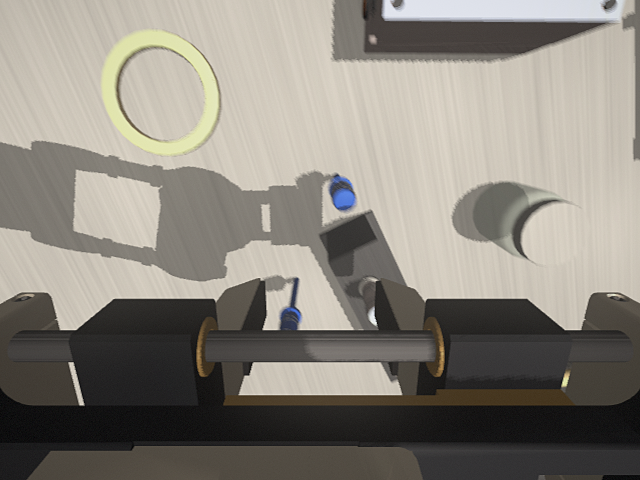

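Emit:
{"fn": "drive_tool", "kwargs": {"deltas": [{"hand": -0.2, "tx": 0.58, "ty": 0.73, "tz": 0, "wx": 0, "wy": 0, "wz": 0}, {"hand": -0.2, "tx": 0.58, "ty": 0.73, "tz": 0, "wx": 0, "wy": 0, "wz": 0}, {"hand": -0.2, "tx": 0, "ty": 0, "tz": 0.8, "wx": 0, "wy": 0, "wz": 0}, {"hand": -0.2, "tx": 0, "ty": 0, "tz": 0, "wx": 0, "wy": 0, "wz": 0}]}}

```text
time: 3.7
tool_pos: [538.3, -269.0, 223.1]
tcp_rot: [-3.139, 0.008, -0.266]
contact_force: [-0.4, 0.2, -1.9]
grip_width: 55.3
```

```bash
cat > look.py <<'E'
import sys
from h import *; from plant import *
o=get_obs();np.set_printoptions(precision=3,suppress=True)
print(o['tool_pos'],rot(o,-0.268))
m=camera_model('wrist');im=capture('wrist')[:,:,::-1]
cv2.imwrite(sys.argv[1],im)
import pickle;pickle.dump(m,open('m1.pkl','wb'))
P=eval(sys.argv[2]) if len(sys.argv)>2 else []
if P: print(proj(m,P))
E
python3 look.py pics/w2.png "[[540.5,-270.5,160],[540.5,-270.5,107]]"
```

```text
[ 538.26  -269.007  223.138] [-0.032  0.095  0.02 ]
[[324.825 262.621]
 [324.513 238.017]]
```

View pics/w2.png

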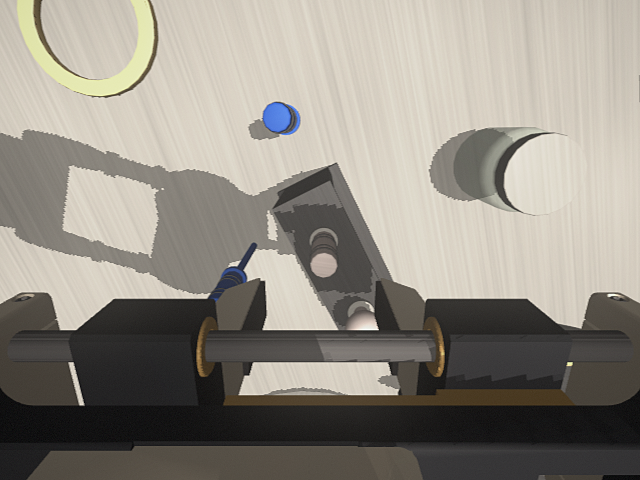

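```bash
python3 -c "
from h import *; from plant import *
o=get_obs();print(o['tool_pos'],rot(o,-0.268),mv(o,[539.5,-271.3,136]))"
```

```text
[ 538.26521611 -267.922965    225.234711  ] [-0.03240102  0.08779001  0.03386515] [0.06898631 0.07972357 2.2301876 ]
```

Emit:
{"fn": "drive_tool", "kwargs": {"deltas": [{"hand": -0.2, "tx": 0.0, "ty": 0.0, "tz": 0, "wx": 0, "wy": 0, "wz": 0}, {"hand": -0.2, "tx": 0, "ty": 0, "tz": 0, "wx": 0, "wy": 0, "wz": 0}]}}

```text
time: 3.92
tool_pos: [540.1, -267.8, 230.1]
tcp_rot: [3.141, -0.001, -0.263]
contact_force: [0.8, -0.4, -0.2]
grip_width: 55.1
```

```bash
python3 look.py pics/w3.png "[[540.5,-270.5,160],[540.5,-270.5,107]]"; python3 -c "
from h import *; from plant import *
o=get_obs();print(o['tool_pos'],rot(o,-0.268),mv(o,[539.5,-271.3,136]))
crop(cv2.imread('pics/w3.png'),260,190,400,310,5,'pics/c4.png')"
```

```text
[ 540.108 -267.795  230.051] [ 0.001 -0.012  0.057]
[[321.549 260.839]
 [321.224 236.993]]
[ 540.28256128 -267.88319205  230.34929336] [ 0.00531098 -0.0223362   0.05833883] [-1.28674485e-03  8.64645925e-02  2.35877506e+00]
```

View pics/c4.png

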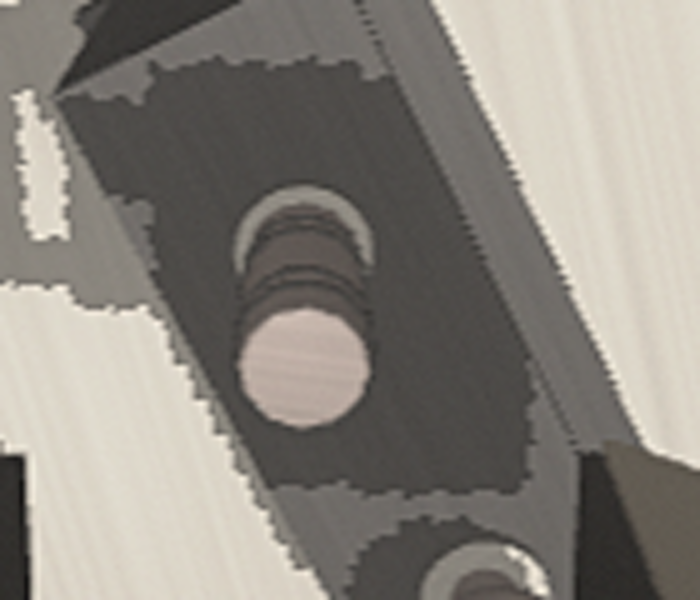

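```bash
python3 -c "
from h import *; from plant import *;import pickle
m=pickle.load(open('m1.pkl','rb'))
print(atz(m,320.6,263.1,160), atz(m,320.3,239.5,107.5))
o=get_obs();print(mv(o,[540,-272,136]))"
```

```text
[ 539.47431652 -271.8918798   160.        ] [ 539.2651988  -272.20939492  107.5       ]
[0.01533178 0.10011462 2.35881383]
```

Pin top at (320.6,263) gives (539.5,-271.9): agrees with the top and scene cameras within 2 mm. Descend, check centring, grip.

Emit:
{"fn": "drive_tool", "kwargs": {"deltas": [{"hand": -0.2, "tx": 0, "ty": 0.1, "tz": 0.5, "wx": 0, "wy": 0, "wz": 0.05}, {"hand": -0.2, "tx": 0, "ty": 0, "tz": 0.7, "wx": 0, "wy": 0, "wz": 0}, {"hand": -0.2, "tx": 0, "ty": 0, "tz": 0.7, "wx": 0, "wy": 0, "wz": 0}, {"hand": -0.2, "tx": 0, "ty": 0, "tz": 0.4, "wx": 0, "wy": 0, "wz": 0}, {"hand": -0.2, "tx": 0, "ty": 0, "tz": 0, "wx": 0, "wy": 0, "wz": 0}, {"hand": -0.2, "tx": 0, "ty": 0, "tz": 0, "wx": 0, "wy": 0, "wz": 0}]}}

```text
time: 4.47
tool_pos: [539.2, -272.0, 137.6]
tcp_rot: [3.142, -0.0, -0.268]
contact_force: [0.1, -0.9, -0.1]
grip_width: 55.1
```

```bash
python3 look.py pics/w4.png "[[539.5,-272,160],[539.5,-272,107]]"
```

```text
[ 539.186 -272.016  137.605] [ 0.    -0.004  0.005]
[[320.812 337.598]
 [320.606 282.436]]
```

View pics/w4.png

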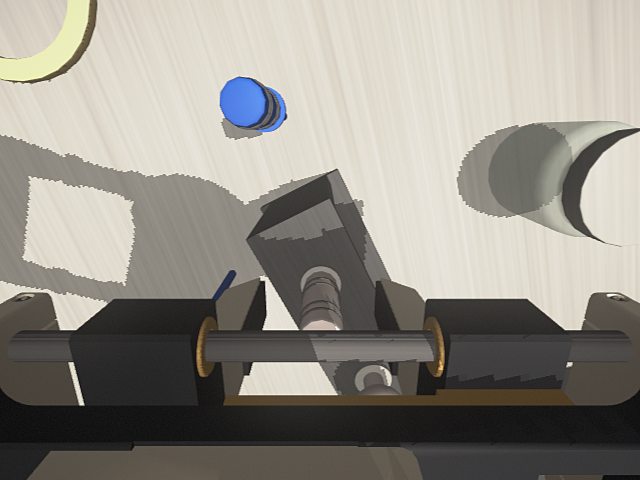

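The pin (320,300) stands centred between the fingers. Close.

Emit:
{"fn": "drive_tool", "kwargs": {"deltas": [{"hand": 1, "tx": 0, "ty": 0, "tz": 0, "wx": 0, "wy": 0, "wz": 0}, {"hand": 1, "tx": 0, "ty": 0, "tz": 0, "wx": 0, "wy": 0, "wz": 0}, {"hand": 1, "tx": 0, "ty": 0, "tz": 0, "wx": 0, "wy": 0, "wz": 0}, {"hand": 1, "tx": 0, "ty": 0, "tz": 0, "wx": 0, "wy": 0, "wz": 0}, {"hand": 1, "tx": 0, "ty": 0, "tz": 0, "wx": 0, "wy": 0, "wz": 0}, {"hand": 1, "tx": 0, "ty": 0, "tz": 0, "wx": 0, "wy": 0, "wz": 0}, {"hand": 1, "tx": 0, "ty": 0, "tz": 0, "wx": 0, "wy": 0, "wz": 0}, {"hand": 1, "tx": 0, "ty": 0, "tz": 0, "wx": 0, "wy": 0, "wz": 0}]}}

```text
time: 5.18
tool_pos: [539.0, -272.5, 136.8]
tcp_rot: [-3.142, -0.0, -0.268]
contact_force: [-0.5, -0.9, 0.8]
grip_width: 17.5
```

Emit:
{"fn": "drive_tool", "kwargs": {"deltas": [{"hand": 1, "tx": 0, "ty": 0, "tz": -0.3, "wx": 0, "wy": 0, "wz": 0}, {"hand": 1, "tx": 0, "ty": 0, "tz": -0.6, "wx": 0, "wy": 0, "wz": 0}, {"hand": 1, "tx": 0, "ty": 0, "tz": -0.6, "wx": 0, "wy": 0, "wz": 0}, {"hand": 1, "tx": 0, "ty": 0, "tz": -0.6, "wx": 0, "wy": 0, "wz": 0}, {"hand": 1, "tx": 0, "ty": 0, "tz": -0.6, "wx": 0, "wy": 0, "wz": 0}, {"hand": 1, "tx": 0, "ty": 0, "tz": -0.6, "wx": 0, "wy": 0, "wz": 0}, {"hand": 1, "tx": 0, "ty": 0, "tz": -0.2, "wx": 0, "wy": 0, "wz": 0}, {"hand": 1, "tx": 0, "ty": 0, "tz": 0, "wx": 0, "wy": 0, "wz": 0}]}}

```text
time: 5.85
tool_pos: [539.6, -272.9, 278.8]
tcp_rot: [3.14, -0.004, -0.268]
contact_force: [-0.4, 1.2, -1.6]
grip_width: 17.6
```

```bash
python3 look.py pics/w5.png; python3 -c "
from h import *; from plant import *
o=get_obs();print(o['tool_pos'],o['contact_force'],o['moment'],rot(o,-0.268),mv(o,[647.2,-38.3,275]))"
```

```text
[ 539.648 -272.922  278.757] [ 0.015 -0.048 -0.003]
[ 539.01649399 -272.5256548   276.64766789] [ 0.58284659 -1.14575809 -0.92589374] [-0.12391407  0.10499862 -0.02927045] [ 0.0022532  -0.01001644 -0.00371893] [ 1.05534603 -6.36314402  0.04086395]
```

View pics/w5.png

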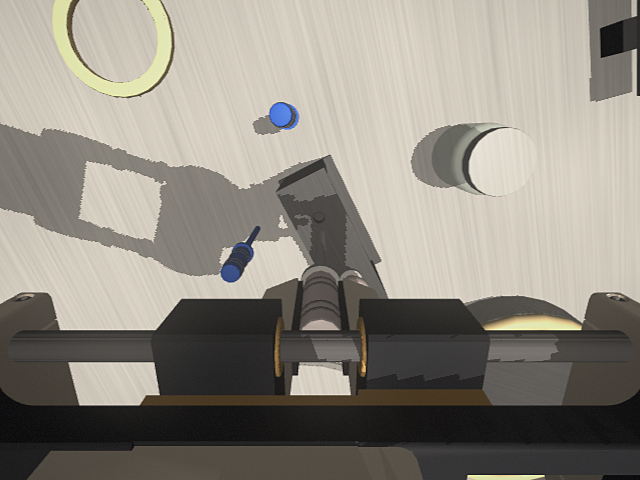

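Emit:
{"fn": "drive_tool", "kwargs": {"deltas": [{"hand": 1, "tx": 0.05, "ty": -0.3, "tz": 0, "wx": 0, "wy": 0, "wz": 0}, {"hand": 1, "tx": 0.11, "ty": -0.7, "tz": 0, "wx": 0, "wy": 0, "wz": 0}, {"hand": 1, "tx": 0.12, "ty": -0.7, "tz": 0, "wx": 0, "wy": 0, "wz": 0}, {"hand": 1, "tx": 0.12, "ty": -0.7, "tz": 0, "wx": 0, "wy": 0, "wz": 0}, {"hand": 1, "tx": 0.12, "ty": -0.7, "tz": 0, "wx": 0, "wy": 0, "wz": 0}, {"hand": 1, "tx": 0.12, "ty": -0.7, "tz": 0, "wx": 0, "wy": 0, "wz": 0}, {"hand": 1, "tx": 0.12, "ty": -0.7, "tz": 0, "wx": 0, "wy": 0, "wz": 0}, {"hand": 1, "tx": 0.12, "ty": -0.7, "tz": 0, "wx": 0, "wy": 0, "wz": 0}, {"hand": 1, "tx": 0.12, "ty": -0.7, "tz": 0, "wx": 0, "wy": 0, "wz": 0}, {"hand": 1, "tx": 0.06, "ty": -0.46, "tz": 0, "wx": 0, "wy": 0, "wz": 0}, {"hand": 1, "tx": 0, "ty": 0, "tz": 0, "wx": 0, "wy": 0, "wz": 0}, {"hand": 1, "tx": 0, "ty": 0, "tz": 0, "wx": 0, "wy": 0, "wz": 0}, {"hand": 1, "tx": 0, "ty": 0, "tz": 0, "wx": 0, "wy": 0, "wz": 0}]}}

```text
time: 6.98
tool_pos: [646.7, -38.4, 275.1]
tcp_rot: [3.141, 0.003, -0.268]
contact_force: [0.9, -0.1, -0.2]
grip_width: 17.4
```

```bash
python3 -c "
from h import *
import pickle
m=pickle.load(open('m1.pkl','rb')); pickle.dump(m,open('m5.pkl','wb'))
crop(cv2.imread('pics/w5.png'),270,170,370,290,5,'pics/c5.png')"
python3 look.py pics/w6.png "[[647.2,-38.3,120]]"; python3 -c "
from h import *
crop(cv2.imread('pics/w6.png'),240,150,400,300,4,'pics/c6.png')"
```

```text
[646.692 -38.364 275.145] [ 0.007  0.031 -0.001]
[[321.081 223.338]]
```

View pics/c5.png

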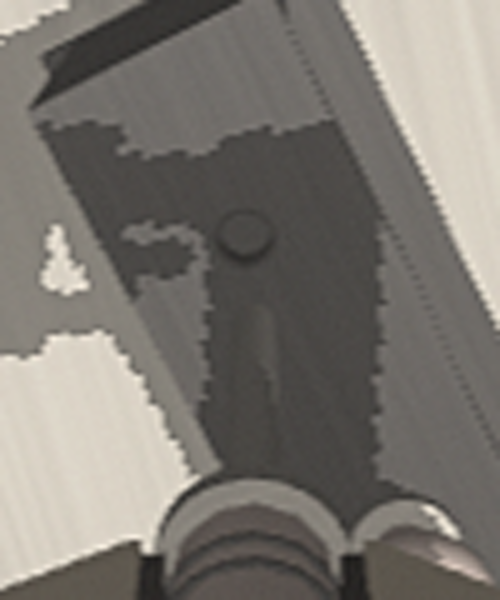

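View pics/c6.png

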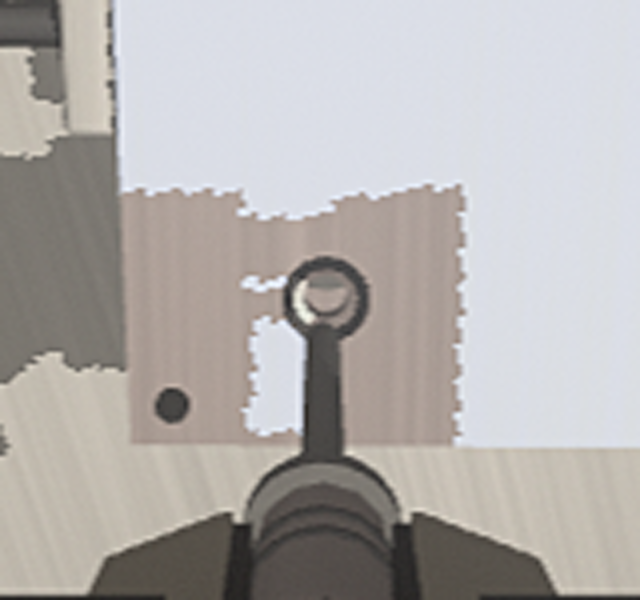

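```bash
python3 -c "
from h import *; from plant import *
import pickle
m=pickle.load(open('m1.pkl','rb'));m5=pickle.load(open('m5.pkl','rb'))
print('unit hole',atz(m,321.1,224.2,121)); print('rack hole',atz(m5,318.6,216.5,105))
print('tip px pred', proj(m,[[646.7,-38.4,153]]))
o=get_obs();print(o['tool_pos'],o['tcp_rot'],rot(o,-.268))"
```

```text
unit hole [647.07779535 -38.81211053 121.        ]
rack hole [ 539.42891909 -271.090627    105.        ]
tip px pred [[320.51176324 234.32979424]]
[646.72843838 -38.90865969 275.65153046] [ 3.14118252e+00  1.87239675e-03 -2.68970552e-01] [ 0.00468935  0.02145836 -0.01111731]
```

Emit:
{"fn": "drive_tool", "kwargs": {"deltas": [{"hand": 1, "tx": 0, "ty": 0, "tz": 0.3, "wx": 0, "wy": 0, "wz": 0}, {"hand": 1, "tx": 0, "ty": 0, "tz": 0.3, "wx": 0, "wy": 0, "wz": 0}, {"hand": 1, "tx": 0, "ty": 0, "tz": 0.08, "wx": 0, "wy": 0, "wz": 0}, {"hand": 1, "tx": 0, "ty": 0, "tz": 0, "wx": 0, "wy": 0, "wz": 0}, {"hand": 1, "tx": 0, "ty": 0, "tz": 0, "wx": 0, "wy": 0, "wz": 0}, {"hand": 1, "tx": 0, "ty": 0, "tz": 0, "wx": 0, "wy": 0, "wz": 0}]}}

```text
time: 7.53
tool_pos: [647.5, -38.9, 250.4]
tcp_rot: [-3.141, -0.001, -0.269]
contact_force: [-0.2, -0.2, -0.1]
grip_width: 17.6
```

```bash

python3 look.py pics/w7.png "[[647.2,-38.3,121]]"; python3 -c "
from h import *
from plant import *
crop(cv2.imread('pics/w7.png'),280,170,360,250,9,'pics/c7.png')
for n in ['scene','top']:
    im=capture(n)[:,:,::-1]; cv2.imwrite('pics/%s7.png'%n,im)
    u,v=proj(camera_model(n),[[647.2,-38.3,121]])[0].astype(int); print(n,u,v)
    crop(im,u-40,v-40,u+40,v+30,8,'pics/%s7c.png'%n)
"
```

```text
[647.46  -38.9   250.355] [-0.002 -0.015 -0.011]
[[319.351 231.249]]
scene 282 257
top 355 195
```

View pics/c7.png

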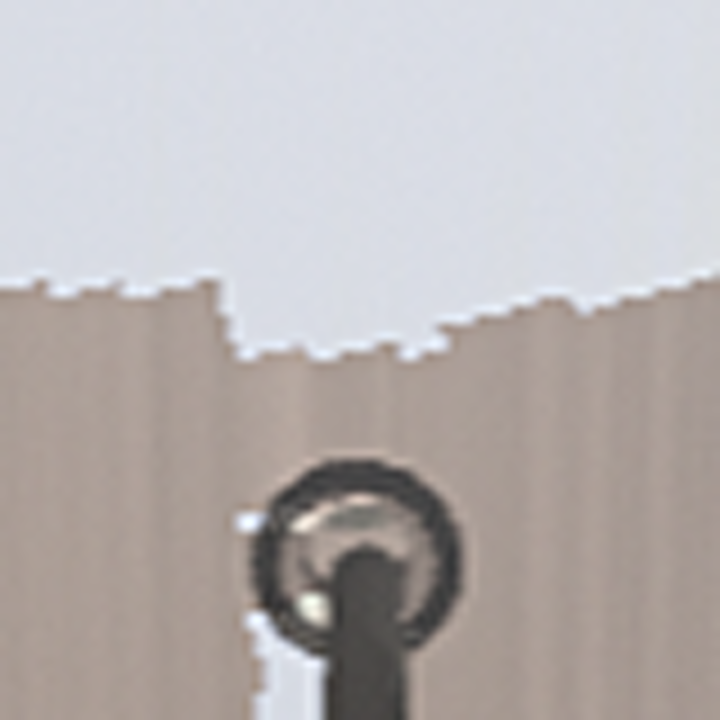

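View pics/scene7c.png

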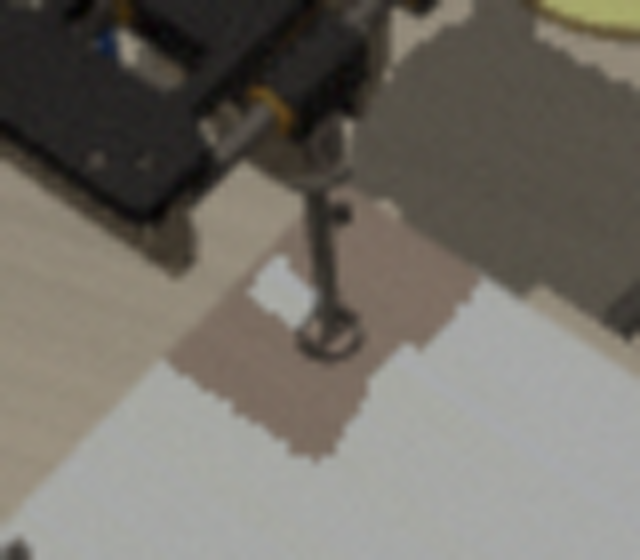

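Emit:
{"fn": "drive_tool", "kwargs": {"deltas": [{"hand": 1, "tx": -0.02, "ty": 0, "tz": 0, "wx": 0, "wy": 0, "wz": 0}, {"hand": 1, "tx": 0, "ty": 0, "tz": 0.05, "wx": 0, "wy": 0, "wz": 0}, {"hand": 1, "tx": 0, "ty": 0, "tz": 0.05, "wx": 0, "wy": 0, "wz": 0}, {"hand": 1, "tx": 0, "ty": 0, "tz": 0.05, "wx": 0, "wy": 0, "wz": 0}, {"hand": 1, "tx": 0, "ty": 0, "tz": 0.03, "wx": 0, "wy": 0, "wz": 0}, {"hand": 1, "tx": 0, "ty": 0, "tz": 0, "wx": 0, "wy": 0, "wz": 0}, {"hand": 1, "tx": 0, "ty": 0, "tz": 0, "wx": 0, "wy": 0, "wz": 0}]}}

```text
time: 8.27
tool_pos: [646.4, -38.2, 242.1]
tcp_rot: [-3.142, 0.0, -0.268]
contact_force: [0.0, 0.8, -1.1]
grip_width: 17.6
```

```bash

python3 look.py pics/w8.png "[[647.2,-38.3,121],[646.9,-38.9,121]]"; python3 -c "
from h import *
crop(cv2.imread('pics/w8.png'),280,180,360,260,9,'pics/c8.png')
"
```

```text
[646.436 -38.175 242.142] [-0.001  0.004 -0.003]
[[321.067 234.635]
 [320.904 235.419]]
```

View pics/c8.png

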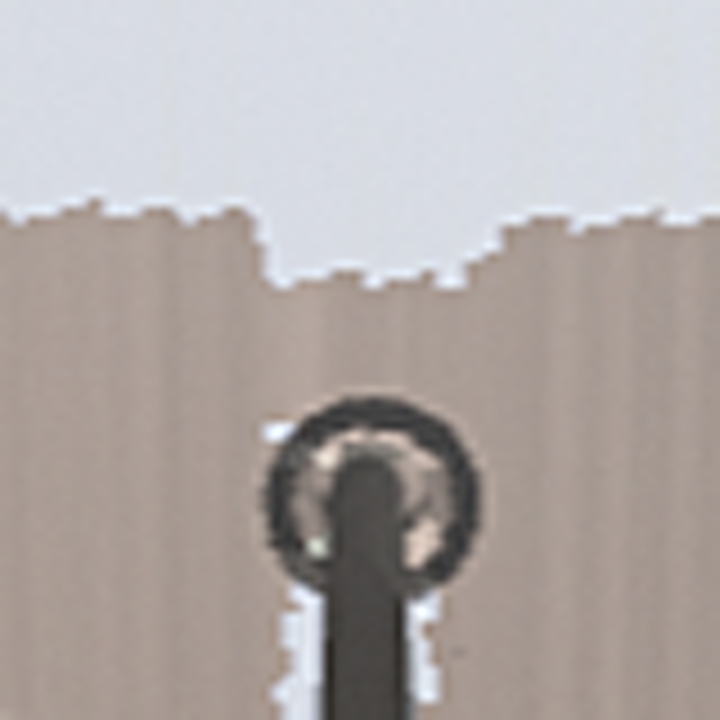

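Emit:
{"fn": "drive_tool", "kwargs": {"deltas": [{"hand": 1, "tx": 0.01, "ty": 0.01, "tz": 0.02, "wx": 0, "wy": 0, "wz": 0}, {"hand": 1, "tx": 0, "ty": 0, "tz": 0.04, "wx": 0, "wy": 0, "wz": 0}, {"hand": 1, "tx": 0, "ty": 0, "tz": 0.04, "wx": 0, "wy": 0, "wz": 0}, {"hand": 1, "tx": 0, "ty": 0, "tz": 0.04, "wx": 0, "wy": 0, "wz": 0}, {"hand": 1, "tx": 0, "ty": 0, "tz": 0.04, "wx": 0, "wy": 0, "wz": 0}, {"hand": 1, "tx": 0, "ty": 0, "tz": 0.04, "wx": 0, "wy": 0, "wz": 0}, {"hand": 1, "tx": 0, "ty": 0, "tz": 0, "wx": 0, "wy": 0, "wz": 0}]}}

```text
time: 8.9
tool_pos: [646.6, -38.7, 233.0]
tcp_rot: [-3.142, 0.001, -0.268]
contact_force: [-0.7, 0.5, -0.8]
grip_width: 17.7
```

```bash
cat >st.py <<'E'
from h import *; from plant import *
np.set_printoptions(precision=2,suppress=True)
o=get_obs();print(o['time'],o['tool_pos'],o['contact_force'],o['moment'],o['tau'],o['grip_width'])
E
python3 st.py
```

```text
8.9 [646.59 -38.66 233.01] [-0.71  0.52 -0.81] [-0.11  0.08  0.01] [  0.01 -56.89 -26.06   0.09  -0.03   0.  ] 17.66027364824975
```

Emit:
{"fn": "drive_tool", "kwargs": {"deltas": [{"hand": 1, "tx": 0, "ty": 0, "tz": 0.05, "wx": 0, "wy": 0, "wz": 0}, {"hand": 1, "tx": 0, "ty": 0, "tz": 0.06, "wx": 0, "wy": 0, "wz": 0}, {"hand": 1, "tx": 0, "ty": 0, "tz": 0.06, "wx": 0, "wy": 0, "wz": 0}, {"hand": 1, "tx": 0, "ty": 0, "tz": 0.06, "wx": 0, "wy": 0, "wz": 0}, {"hand": 1, "tx": 0, "ty": 0, "tz": 0.06, "wx": 0, "wy": 0, "wz": 0}, {"hand": 1, "tx": 0, "ty": 0, "tz": 0.06, "wx": 0, "wy": 0, "wz": 0}, {"hand": 1, "tx": 0, "ty": 0, "tz": 0.06, "wx": 0, "wy": 0, "wz": 0}, {"hand": 1, "tx": 0, "ty": 0, "tz": 0.05, "wx": 0, "wy": 0, "wz": 0}, {"hand": 1, "tx": 0, "ty": 0, "tz": 0, "wx": 0, "wy": 0, "wz": 0}]}}

```text
time: 9.65
tool_pos: [646.5, -38.7, 214.5]
tcp_rot: [3.142, 0.001, -0.268]
contact_force: [-1.0, -0.1, 0.0]
grip_width: 17.5
```

```bash
python3 st.py
```

```text
9.65 [646.55 -38.67 214.5 ] [-1.03 -0.06  0.01] [-0.04  0.12  0.  ] [  0.01 -57.1  -25.73   0.09  -0.05   0.  ] 17.508045332964848
```

Emit:
{"fn": "drive_tool", "kwargs": {"deltas": [{"hand": 1, "tx": 0, "ty": 0, "tz": 0.04, "wx": 0, "wy": 0, "wz": 0}, {"hand": 1, "tx": 0, "ty": 0, "tz": 0.04, "wx": 0, "wy": 0, "wz": 0}, {"hand": 1, "tx": 0, "ty": 0, "tz": 0.04, "wx": 0, "wy": 0, "wz": 0}, {"hand": 1, "tx": 0, "ty": 0, "tz": 0.04, "wx": 0, "wy": 0, "wz": 0}, {"hand": 1, "tx": 0, "ty": 0, "tz": 0.04, "wx": 0, "wy": 0, "wz": 0}, {"hand": 1, "tx": 0, "ty": 0, "tz": 0, "wx": 0, "wy": 0, "wz": 0}, {"hand": 1, "tx": 0, "ty": 0, "tz": 0, "wx": 0, "wy": 0, "wz": 0}]}}

```text
time: 10.23
tool_pos: [646.7, -38.7, 207.0]
tcp_rot: [-3.142, 0.0, -0.268]
contact_force: [0.2, 0.4, -0.7]
grip_width: 17.1
```

Emit:
{"fn": "drive_tool", "kwargs": {"deltas": [{"hand": 1, "tx": 0, "ty": 0, "tz": 0.03, "wx": 0, "wy": 0, "wz": 0}, {"hand": 1, "tx": 0, "ty": 0, "tz": 0.03, "wx": 0, "wy": 0, "wz": 0}, {"hand": 1, "tx": 0, "ty": 0, "tz": 0.03, "wx": 0, "wy": 0, "wz": 0}, {"hand": 1, "tx": 0, "ty": 0, "tz": 0.01, "wx": 0, "wy": 0, "wz": 0}, {"hand": 1, "tx": 0, "ty": 0, "tz": 0, "wx": 0, "wy": 0, "wz": 0}]}}

```text
time: 10.65
tool_pos: [646.7, -38.7, 202.9]
tcp_rot: [-3.142, 0.0, -0.268]
contact_force: [0.2, 0.0, -0.4]
grip_width: 17.3
```

Emit:
{"fn": "drive_tool", "kwargs": {"deltas": [{"hand": 1, "tx": 0, "ty": 0, "tz": 0.03, "wx": 0, "wy": 0, "wz": 0}, {"hand": 1, "tx": 0, "ty": 0, "tz": 0.03, "wx": 0, "wy": 0, "wz": 0}, {"hand": 1, "tx": 0, "ty": 0, "tz": 0.03, "wx": 0, "wy": 0, "wz": 0}, {"hand": 1, "tx": 0, "ty": 0, "tz": 0.01, "wx": 0, "wy": 0, "wz": 0}, {"hand": 1, "tx": 0, "ty": 0, "tz": 0, "wx": 0, "wy": 0, "wz": 0}]}}

```text
time: 11.07
tool_pos: [646.7, -38.7, 198.9]
tcp_rot: [-3.142, 0.0, -0.268]
contact_force: [0.4, 0.2, -0.4]
grip_width: 17.4
```

Emit:
{"fn": "drive_tool", "kwargs": {"deltas": [{"hand": 1, "tx": 0, "ty": 0, "tz": 0.03, "wx": 0, "wy": 0, "wz": 0}, {"hand": 1, "tx": 0, "ty": 0, "tz": 0.03, "wx": 0, "wy": 0, "wz": 0}, {"hand": 1, "tx": 0, "ty": 0, "tz": 0.03, "wx": 0, "wy": 0, "wz": 0}, {"hand": 1, "tx": 0, "ty": 0, "tz": 0.01, "wx": 0, "wy": 0, "wz": 0}, {"hand": 1, "tx": 0, "ty": 0, "tz": 0, "wx": 0, "wy": 0, "wz": 0}]}}

```text
time: 11.48
tool_pos: [646.7, -38.7, 194.9]
tcp_rot: [-3.142, 0.0, -0.268]
contact_force: [0.6, -0.7, -0.4]
grip_width: 17.2
```

Emit:
{"fn": "drive_tool", "kwargs": {"deltas": [{"hand": 1, "tx": 0, "ty": 0, "tz": 0.03, "wx": 0, "wy": 0, "wz": 0}, {"hand": 1, "tx": 0, "ty": 0, "tz": 0.03, "wx": 0, "wy": 0, "wz": 0}, {"hand": 1, "tx": 0, "ty": 0, "tz": 0.03, "wx": 0, "wy": 0, "wz": 0}, {"hand": 1, "tx": 0, "ty": 0, "tz": 0.01, "wx": 0, "wy": 0, "wz": 0}, {"hand": 1, "tx": 0, "ty": 0, "tz": 0, "wx": 0, "wy": 0, "wz": 0}]}}

```text
time: 11.9
tool_pos: [646.9, -38.7, 191.8]
tcp_rot: [-3.141, -0.001, -0.268]
contact_force: [-1.3, -0.4, 3.8]
grip_width: 17.6
```

Emit:
{"fn": "drive_tool", "kwargs": {"deltas": [{"hand": 1, "tx": 0, "ty": 0, "tz": 0.025, "wx": 0, "wy": 0, "wz": 0}, {"hand": 1, "tx": 0, "ty": 0, "tz": 0.025, "wx": 0, "wy": 0, "wz": 0}, {"hand": 1, "tx": 0, "ty": 0, "tz": 0, "wx": 0, "wy": 0, "wz": 0}, {"hand": 1, "tx": 0, "ty": 0, "tz": 0, "wx": 0, "wy": 0, "wz": 0}]}}

```text
time: 12.23
tool_pos: [647.1, -38.8, 190.4]
tcp_rot: [-3.141, -0.002, -0.268]
contact_force: [-1.8, 1.0, 7.6]
grip_width: 17.5
```

```bash
python3 st.py
```

```text
12.2333 [647.07 -38.76 190.42] [-1.84  0.97  7.65] [-0.05  0.54  0.01] [  0.03 -51.88 -22.97   0.17  -0.63   0.  ] 17.483738261876336
```

Emit:
{"fn": "drive_tool", "kwargs": {"deltas": [{"hand": 1, "tx": 0, "ty": 0, "tz": 0.025, "wx": 0, "wy": 0, "wz": 0}, {"hand": 1, "tx": 0, "ty": 0, "tz": 0.025, "wx": 0, "wy": 0, "wz": 0}, {"hand": 1, "tx": 0, "ty": 0, "tz": 0, "wx": 0, "wy": 0, "wz": 0}, {"hand": 1, "tx": 0, "ty": 0, "tz": 0, "wx": 0, "wy": 0, "wz": 0}]}}

```text
time: 12.57
tool_pos: [647.1, -38.8, 188.6]
tcp_rot: [-3.141, -0.002, -0.268]
contact_force: [-2.2, 0.7, 8.0]
grip_width: 17.4
```

```bash
python3 st.py
```

```text
12.5667 [647.11 -38.78 188.6 ] [-2.15  0.67  7.97] [-0.09  0.59 -0.04] [  0.03 -51.48 -22.78   0.18  -0.71   0.  ] 17.387526318395846
```

Emit:
{"fn": "drive_tool", "kwargs": {"deltas": [{"hand": 1, "tx": 0, "ty": 0, "tz": 0.025, "wx": 0, "wy": 0, "wz": 0}, {"hand": 1, "tx": 0, "ty": 0, "tz": 0, "wx": 0, "wy": 0, "wz": 0}, {"hand": 1, "tx": 0, "ty": 0, "tz": 0, "wx": 0, "wy": 0, "wz": 0}]}}

```text
time: 12.82
tool_pos: [647.1, -38.8, 187.6]
tcp_rot: [-3.141, -0.002, -0.268]
contact_force: [-1.9, -0.5, 8.8]
grip_width: 17.1
```

```bash
python3 st.py
```

```text
12.8167 [647.11 -38.81 187.61] [-1.94 -0.5   8.78] [-0.11  0.58  0.08] [  0.04 -51.45 -22.74   0.19  -0.71   0.  ] 17.06195711465724
```

Emit:
{"fn": "drive_tool", "kwargs": {"deltas": [{"hand": 1, "tx": 0, "ty": 0, "tz": 0.025, "wx": 0, "wy": 0, "wz": 0}, {"hand": 1, "tx": 0, "ty": 0, "tz": 0, "wx": 0, "wy": 0, "wz": 0}, {"hand": 1, "tx": 0, "ty": 0, "tz": 0, "wx": 0, "wy": 0, "wz": 0}]}}

```text
time: 13.07
tool_pos: [647.1, -38.8, 186.2]
tcp_rot: [-3.142, -0.002, -0.268]
contact_force: [-0.9, 0.3, 5.4]
grip_width: 17.4
```

```bash
python3 st.py; python3 look.py pics/w9.png
```

```text
13.0667 [647.13 -38.84 186.19] [-0.94  0.3   5.36] [-0.11  0.36  0.01] [  0.16 -53.01 -23.1    0.21  -0.32   0.  ] 17.432835330944854
[647.132 -38.838 186.186] [-0.001 -0.022 -0.004]
```

View pics/w9.png

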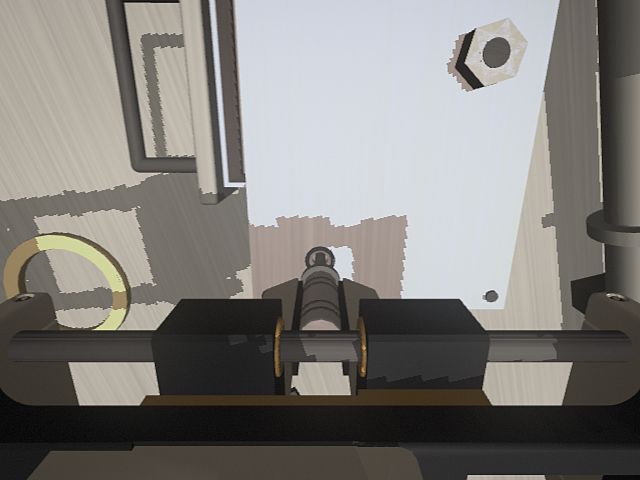

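Emit:
{"fn": "drive_tool", "kwargs": {"deltas": [{"hand": 1, "tx": 0, "ty": 0, "tz": 0, "wx": 0, "wy": 0, "wz": 0}, {"hand": 1, "tx": 0, "ty": 0, "tz": 0, "wx": 0, "wy": 0, "wz": 0}]}}

```text
time: 13.28
tool_pos: [647.1, -38.8, 186.1]
tcp_rot: [-3.141, -0.002, -0.268]
contact_force: [-0.8, -0.5, 6.3]
grip_width: 17.4
```

```bash
python3 st.py; python3 look.py pics/w10.png
```

```text
13.2833 [647.13 -38.84 186.13] [-0.78 -0.55  6.33] [-0.16  0.35 -0.01] [  0.15 -52.91 -23.07   0.21  -0.33   0.  ] 17.390817610744072
[647.133 -38.839 186.134] [-0.001 -0.021 -0.004]
```

View pics/w10.png

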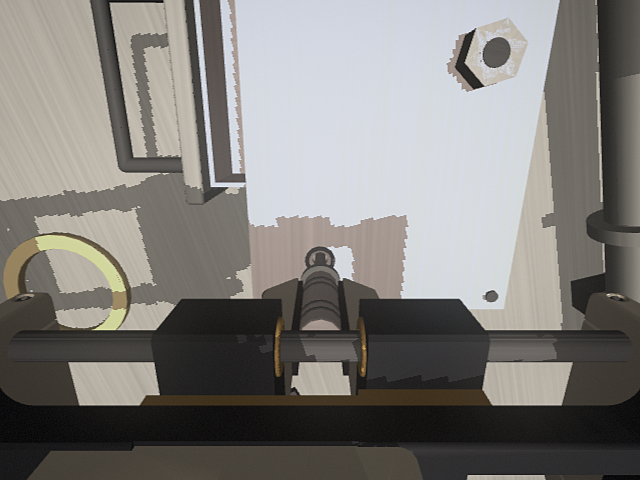

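Emit:
{"fn": "drive_tool", "kwargs": {"deltas": [{"hand": 1, "tx": 0, "ty": 0, "tz": -0.05, "wx": 0, "wy": 0, "wz": 0}, {"hand": 1, "tx": 0, "ty": 0, "tz": -0.1, "wx": 0, "wy": 0, "wz": 0}, {"hand": 1, "tx": 0, "ty": 0, "tz": -0.2, "wx": 0, "wy": 0, "wz": 0}, {"hand": 1, "tx": 0, "ty": 0, "tz": -0.3, "wx": 0, "wy": 0, "wz": 0}, {"hand": 1, "tx": 0, "ty": 0, "tz": -0.4, "wx": 0, "wy": 0, "wz": 0}, {"hand": 1, "tx": 0, "ty": 0, "tz": -0.4, "wx": 0, "wy": 0, "wz": 0}, {"hand": 1, "tx": 0, "ty": 0, "tz": -0.4, "wx": 0, "wy": 0, "wz": 0}, {"hand": 1, "tx": 0, "ty": 0, "tz": -0.4, "wx": 0, "wy": 0, "wz": 0}, {"hand": 1, "tx": 0, "ty": 0, "tz": -0.1, "wx": 0, "wy": 0, "wz": 0}, {"hand": 1, "tx": 0, "ty": 0, "tz": 0, "wx": 0, "wy": 0, "wz": 0}, {"hand": 1, "tx": 0, "ty": 0, "tz": 0, "wx": 0, "wy": 0, "wz": 0}]}}

```text
time: 14.25
tool_pos: [646.5, -38.6, 278.3]
tcp_rot: [-3.142, 0.001, -0.268]
contact_force: [0.0, -0.3, -1.3]
grip_width: 18.1
```

```bash
python3 st.py; python3 look.py pics/w11.png; python3 -c "
from h import *; from plant import *
cv2.imwrite('pics/t11.png',capture('top')[:,:,::-1])
o=get_obs(); print(mv(o,[539.0,-272.5,280]))"
```

```text
14.25 [646.49 -38.62 278.27] [ 0.05 -0.31 -1.34] [-0.16  0.11  0.05] [  0.04 -57.63 -27.47   0.09   0.06   0.  ] 18.102719628209663
[646.49  -38.623 278.269] [-0.     0.013 -0.004]
[-1.03511909  6.34912127 -0.05659815]
```

View pics/w11.png

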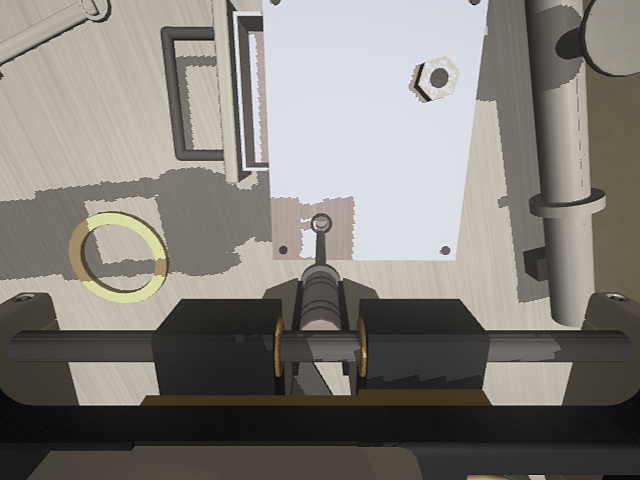

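Emit:
{"fn": "drive_tool", "kwargs": {"deltas": [{"hand": 1, "tx": -0.05, "ty": 0.3, "tz": 0, "wx": 0, "wy": 0, "wz": 0}, {"hand": 1, "tx": -0.11, "ty": 0.7, "tz": 0, "wx": 0, "wy": 0, "wz": 0}, {"hand": 1, "tx": -0.12, "ty": 0.7, "tz": 0, "wx": 0, "wy": 0, "wz": 0}, {"hand": 1, "tx": -0.12, "ty": 0.7, "tz": 0, "wx": 0, "wy": 0, "wz": 0}, {"hand": 1, "tx": -0.12, "ty": 0.7, "tz": 0, "wx": 0, "wy": 0, "wz": 0}, {"hand": 1, "tx": -0.12, "ty": 0.7, "tz": 0, "wx": 0, "wy": 0, "wz": 0}, {"hand": 1, "tx": -0.12, "ty": 0.7, "tz": 0, "wx": 0, "wy": 0, "wz": 0}, {"hand": 1, "tx": -0.12, "ty": 0.7, "tz": 0, "wx": 0, "wy": 0, "wz": 0}, {"hand": 1, "tx": -0.1, "ty": 0.7, "tz": 0, "wx": 0, "wy": 0, "wz": 0}, {"hand": 1, "tx": -0.05, "ty": 0.45, "tz": 0, "wx": 0, "wy": 0, "wz": 0}, {"hand": 1, "tx": 0, "ty": 0, "tz": 0.3, "wx": 0, "wy": 0, "wz": 0}, {"hand": 1, "tx": 0, "ty": 0, "tz": 0.4, "wx": 0, "wy": 0, "wz": 0}, {"hand": 1, "tx": 0, "ty": 0, "tz": 0.3, "wx": 0, "wy": 0, "wz": 0}, {"hand": 1, "tx": 0, "ty": 0, "tz": 0, "wx": 0, "wy": 0, "wz": 0}, {"hand": 1, "tx": 0, "ty": 0, "tz": 0, "wx": 0, "wy": 0, "wz": 0}, {"hand": 1, "tx": 0, "ty": 0, "tz": 0, "wx": 0, "wy": 0, "wz": 0}]}}

```text
time: 15.68
tool_pos: [539.7, -273.1, 239.7]
tcp_rot: [3.141, -0.001, -0.268]
contact_force: [-0.4, 0.0, -1.4]
grip_width: 17.2
```

```bash
python3 look.py pics/w12.png "[[539.0,-272.5,105],[539,-272.5,115]]"; python3 -c "
from h import *;from plant import *
crop(cv2.imread('pics/w12.png'),270,190,370,290,7,'pics/c12.png')
o=get_obs(); print(o['tool_pos'],mv(o,[539.0,-272.5,230]))"
```

```text
[ 539.676 -273.064  239.672] [ 0.003 -0.007 -0.005]
[[319.03  229.552]
 [319.    232.981]]
[ 539.90141897 -273.03041853  240.00626958] [-0.0255985  -0.00692768  0.25011758]
```

View pics/c12.png

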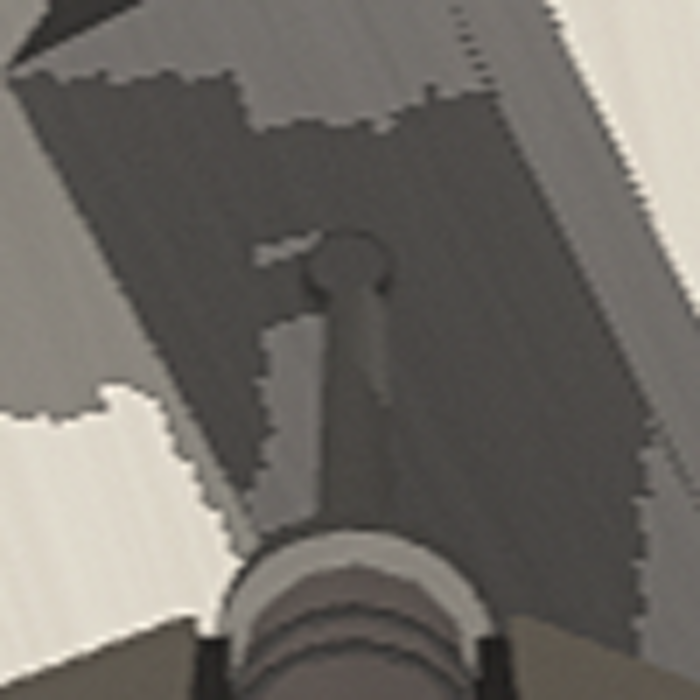

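Emit:
{"fn": "drive_tool", "kwargs": {"deltas": [{"hand": 1, "tx": -0.025, "ty": -0.007, "tz": 0, "wx": 0, "wy": 0, "wz": 0}, {"hand": 1, "tx": 0, "ty": 0, "tz": 0.15, "wx": 0, "wy": 0, "wz": 0}, {"hand": 1, "tx": 0, "ty": 0, "tz": 0.1, "wx": 0, "wy": 0, "wz": 0}, {"hand": 1, "tx": 0, "ty": 0, "tz": 0, "wx": 0, "wy": 0, "wz": 0}, {"hand": 1, "tx": 0, "ty": 0, "tz": 0, "wx": 0, "wy": 0, "wz": 0}, {"hand": 1, "tx": 0, "ty": 0, "tz": 0, "wx": 0, "wy": 0, "wz": 0}]}}

```text
time: 16.23
tool_pos: [538.9, -272.1, 229.1]
tcp_rot: [-3.141, 0.0, -0.268]
contact_force: [0.4, -0.3, -0.4]
grip_width: 17.1
```

```bash
python3 look.py pics/w13.png; python3 -c "
from h import *;from plant import *
crop(cv2.imread('pics/w13.png'),270,190,370,290,7,'pics/c13.png')
o=get_obs(); print(o['tool_pos'],mv(o,[539.0,-272.5,138]))"
```

```text
[ 538.858 -272.108  229.08 ] [-0.001  0.    -0.003]
[ 538.89583625 -272.13885357  229.18957019] [0.00445759 0.00813069 2.27973976]
```

View pics/c13.png

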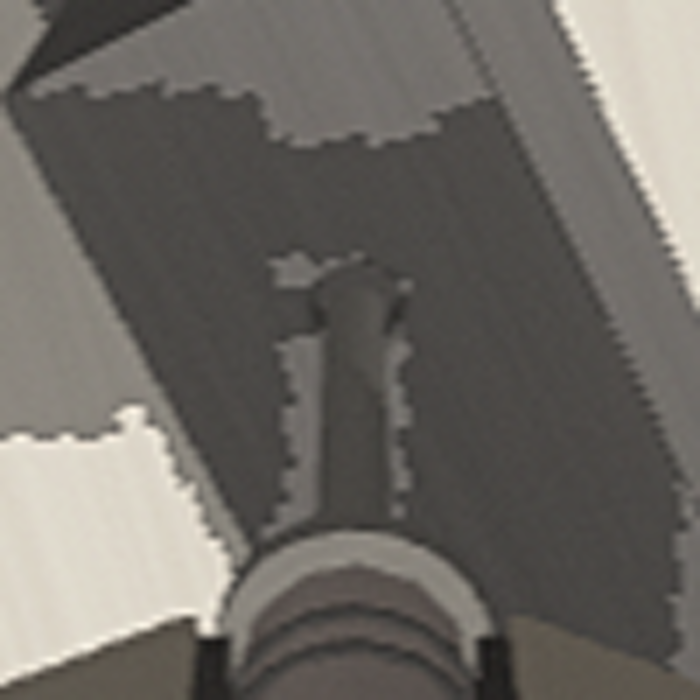

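Emit:
{"fn": "drive_tool", "kwargs": {"deltas": [{"hand": 1, "tx": 0.005, "ty": 0.008, "tz": 0.08, "wx": 0, "wy": 0, "wz": 0}, {"hand": 1, "tx": 0, "ty": 0, "tz": 0.08, "wx": 0, "wy": 0, "wz": 0}, {"hand": 1, "tx": 0, "ty": 0, "tz": 0.08, "wx": 0, "wy": 0, "wz": 0}, {"hand": 1, "tx": 0, "ty": 0, "tz": 0.08, "wx": 0, "wy": 0, "wz": 0}, {"hand": 1, "tx": 0, "ty": 0, "tz": 0, "wx": 0, "wy": 0, "wz": 0}]}}

```text
time: 16.7
tool_pos: [538.6, -272.3, 215.2]
tcp_rot: [-3.141, 0.002, -0.268]
contact_force: [-0.4, 0.3, -0.3]
grip_width: 17.9
```

```bash
python3 st.py
```

```text
16.7 [ 538.58 -272.27  215.24] [-0.43  0.26 -0.34] [-0.08  0.05  0.02] [  0.01 -52.66 -25.26   0.07  -0.06   0.  ] 17.865688806584252
```

In the hole with no force. Down to a few mm above the seat.

Emit:
{"fn": "drive_tool", "kwargs": {"deltas": [{"hand": 1, "tx": 0.005, "ty": 0, "tz": 0.2, "wx": 0, "wy": 0, "wz": 0}, {"hand": 1, "tx": 0, "ty": 0, "tz": 0.25, "wx": 0, "wy": 0, "wz": 0}, {"hand": 1, "tx": 0, "ty": 0, "tz": 0.3, "wx": 0, "wy": 0, "wz": 0}, {"hand": 1, "tx": 0, "ty": 0, "tz": 0.3, "wx": 0, "wy": 0, "wz": 0}, {"hand": 1, "tx": 0, "ty": 0, "tz": 0.3, "wx": 0, "wy": 0, "wz": 0}, {"hand": 1, "tx": 0, "ty": 0, "tz": 0.25, "wx": 0, "wy": 0, "wz": 0}, {"hand": 1, "tx": 0, "ty": 0, "tz": 0.15, "wx": 0, "wy": 0, "wz": 0}, {"hand": 1, "tx": 0, "ty": 0, "tz": 0.08, "wx": 0, "wy": 0, "wz": 0}, {"hand": 1, "tx": 0, "ty": 0, "tz": 0, "wx": 0, "wy": 0, "wz": 0}, {"hand": 1, "tx": 0, "ty": 0, "tz": 0, "wx": 0, "wy": 0, "wz": 0}]}}

```text
time: 17.53
tool_pos: [539.3, -272.7, 143.3]
tcp_rot: [3.142, -0.0, -0.268]
contact_force: [0.8, 0.1, -0.8]
grip_width: 17.6
```

```bash
python3 st.py
```

```text
17.5333 [ 539.28 -272.68  143.34] [ 0.77  0.12 -0.81] [-0.17  0.1   0.01] [ -0.01 -52.53 -22.53   0.06   0.05  -0.  ] 17.645940175642856
```

Emit:
{"fn": "drive_tool", "kwargs": {"deltas": [{"hand": 1, "tx": 0, "ty": 0, "tz": 0.05, "wx": 0, "wy": 0, "wz": 0}, {"hand": 1, "tx": 0, "ty": 0, "tz": 0.05, "wx": 0, "wy": 0, "wz": 0}, {"hand": 1, "tx": 0, "ty": 0, "tz": 0.03, "wx": 0, "wy": 0, "wz": 0}, {"hand": 1, "tx": 0, "ty": 0, "tz": 0, "wx": 0, "wy": 0, "wz": 0}, {"hand": 1, "tx": 0, "ty": 0, "tz": 0, "wx": 0, "wy": 0, "wz": 0}]}}

```text
time: 17.95
tool_pos: [539.1, -272.5, 137.9]
tcp_rot: [-3.142, -0.0, -0.268]
contact_force: [-0.6, 0.2, -1.3]
grip_width: 16.8
```

```bash
python3 st.py
```

```text
17.95 [ 539.11 -272.54  137.93] [-0.65  0.21 -1.29] [-0.07  0.06  0.02] [ -0.   -53.25 -22.7    0.06   0.06  -0.  ] 16.833191436482128
```

Emit:
{"fn": "drive_tool", "kwargs": {"deltas": [{"hand": 1, "tx": 0, "ty": 0, "tz": 0.02, "wx": 0, "wy": 0, "wz": 0}, {"hand": 1, "tx": 0, "ty": 0, "tz": 0, "wx": 0, "wy": 0, "wz": 0}, {"hand": -0.2, "tx": 0, "ty": 0, "tz": 0, "wx": 0, "wy": 0, "wz": 0}, {"hand": -0.2, "tx": 0, "ty": 0, "tz": 0, "wx": 0, "wy": 0, "wz": 0}, {"hand": -0.2, "tx": 0, "ty": 0, "tz": 0, "wx": 0, "wy": 0, "wz": 0}, {"hand": -0.2, "tx": 0, "ty": 0, "tz": 0, "wx": 0, "wy": 0, "wz": 0}, {"hand": -0.2, "tx": 0, "ty": 0, "tz": 0, "wx": 0, "wy": 0, "wz": 0}, {"hand": -0.2, "tx": 0, "ty": 0, "tz": 0, "wx": 0, "wy": 0, "wz": 0}]}}

```text
time: 18.62
tool_pos: [539.1, -272.6, 137.1]
tcp_rot: [-3.142, -0.0, -0.268]
contact_force: [-0.4, 0.3, -0.6]
grip_width: 52.3
```

Emit:
{"fn": "drive_tool", "kwargs": {"deltas": [{"hand": -0.2, "tx": 0, "ty": 0, "tz": -0.3, "wx": 0, "wy": 0, "wz": 0}, {"hand": -0.2, "tx": 0, "ty": 0, "tz": -0.6, "wx": 0, "wy": 0, "wz": 0}, {"hand": -0.2, "tx": 0, "ty": 0, "tz": -0.6, "wx": 0, "wy": 0, "wz": 0}, {"hand": -0.2, "tx": 0, "ty": 0, "tz": -0.6, "wx": 0, "wy": 0, "wz": 0}, {"hand": -0.2, "tx": 0, "ty": 0, "tz": -0.2, "wx": 0, "wy": 0, "wz": 0}, {"hand": -0.2, "tx": 0, "ty": 0, "tz": 0, "wx": 0, "wy": 0, "wz": 0}]}}

```text
time: 19.12
tool_pos: [540.0, -273.1, 231.4]
tcp_rot: [3.14, -0.005, -0.268]
contact_force: [-0.2, 0.9, 0.5]
grip_width: 55.2
```

```bash
python3 look.py pics/w14.png "[[539.5,-271.9,160],[539.5,-272,107.5]]"; python3 -c "
from h import *;from plant import *
cv2.imwrite('pics/t14.png',capture('top')[:,:,::-1])
crop(cv2.imread('pics/t14.png'),220,100,380,260,5,'pics/c14.png')"
```

```text
[ 539.993 -273.109  231.404] [ 0.017 -0.053 -0.003]
[[318.351 254.963]
 [318.403 232.398]]
```

View pics/w14.png

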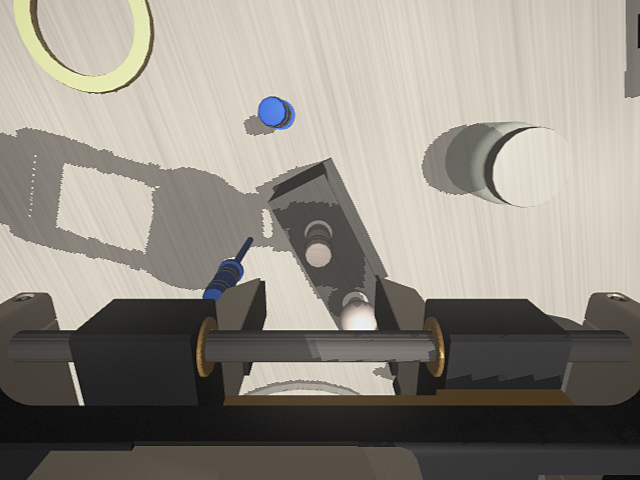

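View pics/c14.png

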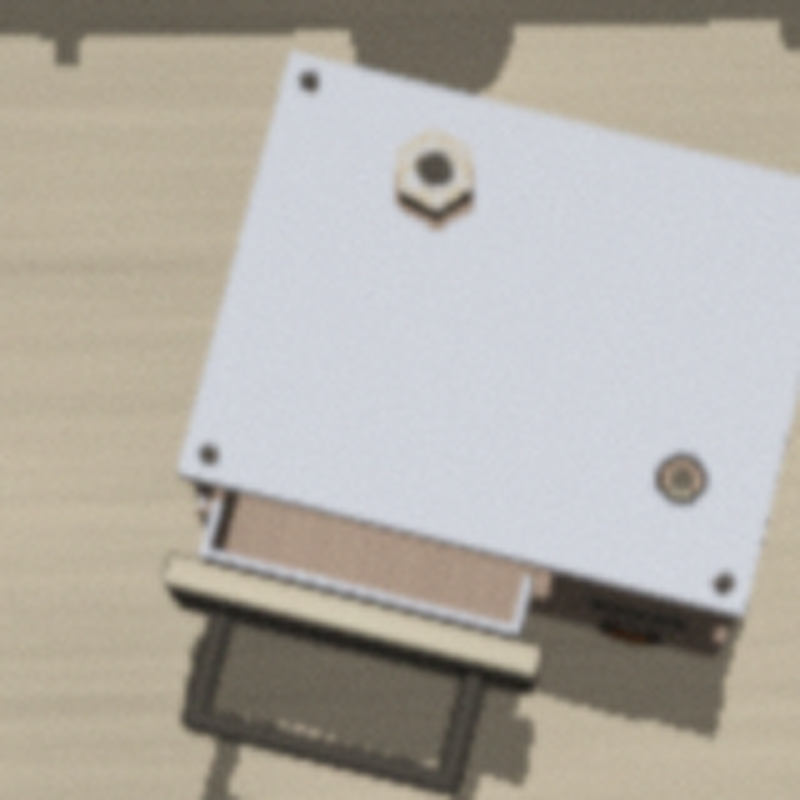

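```bash
python3 -c "
from h import *;from plant import *
m=camera_model('top')
a=atz(m,192/5+220-.4,722/5+100-.4,95);b=atz(m,455/5+220-.4,785/5+100-.4,95)
print(a,b,(a+b)/2,np.arctan2(*(a-b)[:2])*-1)
o=get_obs(); t=(a+b)/2; t[2]=235; print(o['tool_pos'],mv(o,t))"
```

```text
[562.07689668 149.35066563  95.        ] [535.77679943  49.60277019  95.        ] [548.92684805  99.47671791  95.        ] -0.2577985585765154
[ 538.74200395 -272.31363318  228.01925301] [-2.21893976 -9.02973077 -0.1676243 ]
```

Emit:
{"fn": "drive_tool", "kwargs": {"deltas": [{"hand": 0.35, "tx": -0.1, "ty": -0.4, "tz": 0, "wx": 0, "wy": 0, "wz": 0}, {"hand": 0.35, "tx": -0.18, "ty": -0.75, "tz": 0, "wx": 0, "wy": 0, "wz": 0}, {"hand": 0.35, "tx": -0.18, "ty": -0.75, "tz": 0, "wx": 0, "wy": 0, "wz": 0}, {"hand": 0.35, "tx": -0.18, "ty": -0.75, "tz": 0, "wx": 0, "wy": 0, "wz": 0}, {"hand": 0.35, "tx": -0.18, "ty": -0.75, "tz": 0, "wx": 0, "wy": 0, "wz": 0}, {"hand": 0.35, "tx": -0.18, "ty": -0.75, "tz": 0, "wx": 0, "wy": 0, "wz": 0}, {"hand": 0.35, "tx": -0.18, "ty": -0.75, "tz": 0, "wx": 0, "wy": 0, "wz": 0}, {"hand": 0.35, "tx": -0.18, "ty": -0.75, "tz": 0, "wx": 0, "wy": 0, "wz": 0}, {"hand": 0.35, "tx": -0.18, "ty": -0.75, "tz": 0, "wx": 0, "wy": 0, "wz": 0}, {"hand": 0.35, "tx": -0.18, "ty": -0.75, "tz": 0, "wx": 0, "wy": 0, "wz": 0}, {"hand": 0.35, "tx": -0.18, "ty": -0.75, "tz": 0, "wx": 0, "wy": 0, "wz": 0}, {"hand": 0.35, "tx": -0.18, "ty": -0.75, "tz": 0, "wx": 0, "wy": 0, "wz": 0}, {"hand": 0.35, "tx": -0.14, "ty": -0.38, "tz": 0, "wx": 0, "wy": 0, "wz": 0}, {"hand": 0.35, "tx": 0, "ty": 0, "tz": 0.7, "wx": 0, "wy": 0, "wz": 0}, {"hand": 0.35, "tx": 0, "ty": 0, "tz": 0.7, "wx": 0, "wy": 0, "wz": 0}, {"hand": 0.35, "tx": 0, "ty": 0, "tz": 0, "wx": 0, "wy": 0, "wz": 0}, {"hand": 0.35, "tx": 0, "ty": 0, "tz": 0, "wx": 0, "wy": 0, "wz": 0}, {"hand": 0.35, "tx": 0, "ty": 0, "tz": 0, "wx": 0, "wy": 0, "wz": 0}]}}

```text
time: 20.72
tool_pos: [549.3, 99.5, 173.6]
tcp_rot: [-3.141, 0.0, -0.268]
contact_force: [0.6, 0.5, 0.2]
grip_width: 30.0
```

```bash
python3 look.py pics/w15.png "[[548.9,99.5,97]]"; python3 st.py; python3 -c "
from h import *;from plant import *
o=get_obs(); print(mv(o,[549,99.5,88]))"
```

```text
[549.345  99.476 173.624] [-0.002  0.    -0.005]
[[319.417 253.999]]
20.7667 [549.83  99.3  174.28] [ 0.63 -0.29  0.99] [-0.1   0.06 -0.02] [  0.2  -46.66 -22.25   0.09   0.04   0.  ] 29.75073768800127
[-2.47569398e-02  2.15351787e-03  2.15700783e+00]
```

View pics/w15.png

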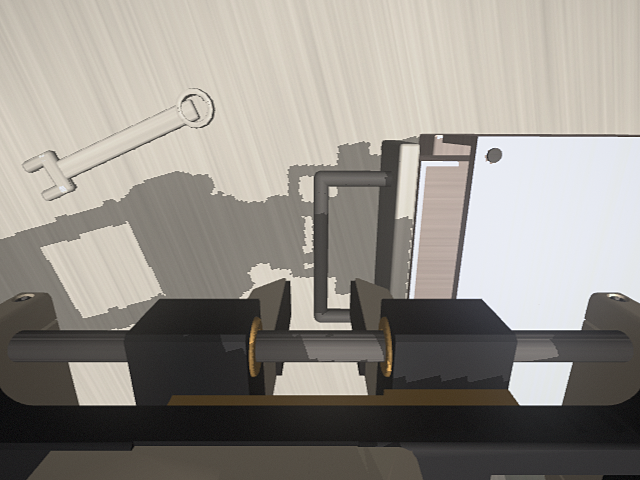

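Emit:
{"fn": "drive_tool", "kwargs": {"deltas": [{"hand": 0.35, "tx": -0.01, "ty": 0, "tz": 0.5, "wx": 0, "wy": 0, "wz": 0}, {"hand": 0.35, "tx": 0, "ty": 0, "tz": 0.5, "wx": 0, "wy": 0, "wz": 0}, {"hand": 0.35, "tx": 0, "ty": 0, "tz": 0.3, "wx": 0, "wy": 0, "wz": 0}, {"hand": 0.35, "tx": 0, "ty": 0, "tz": 0, "wx": 0, "wy": 0, "wz": 0}, {"hand": 0.35, "tx": 0, "ty": 0, "tz": 0, "wx": 0, "wy": 0, "wz": 0}]}}

```text
time: 21.18
tool_pos: [549.4, 99.2, 122.1]
tcp_rot: [-3.141, -0.001, -0.269]
contact_force: [-0.3, 0.6, 1.0]
grip_width: 30.0
```

```bash
python3 look.py pics/w16.png "[[548.9,99.5,97]]"; python3 st.py; python3 -c "
from h import *;from plant import *
o=get_obs(); print(mv(o,[549,99.5,88]))"
```

```text
[549.38   99.212 122.08 ] [-0.005 -0.011 -0.009]
[[318.987 286.677]]
21.2333 [549.82  99.25 122.65] [ 0.26 -1.07  0.11] [-0.01  0.04  0.04] [ -0.01 -47.71 -20.46   0.07   0.02   0.  ] 29.85082490719132
[-2.34908037e-02  1.47397241e-04  8.66084409e-01]
```

View pics/w16.png

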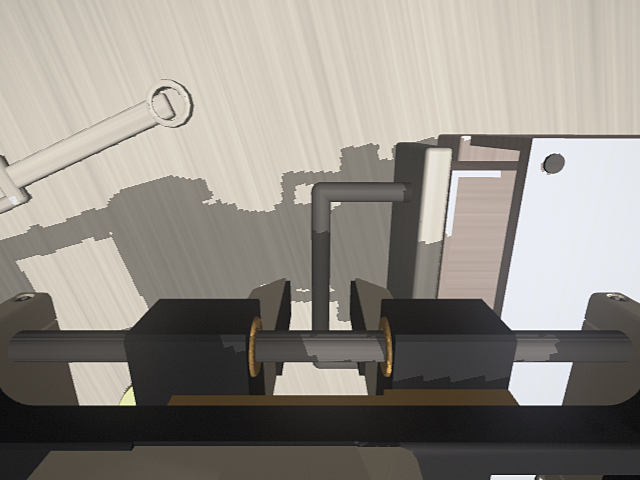

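The bar (column 321) is centred between the fingers, clear of the plate (column 390+). Down and pinch.

Emit:
{"fn": "drive_tool", "kwargs": {"deltas": [{"hand": 0.35, "tx": 0, "ty": 0, "tz": 0.3, "wx": 0, "wy": 0, "wz": 0}, {"hand": 0.35, "tx": 0, "ty": 0, "tz": 0.3, "wx": 0, "wy": 0, "wz": 0}, {"hand": 0.35, "tx": 0, "ty": 0, "tz": 0.25, "wx": 0, "wy": 0, "wz": 0}, {"hand": 0.35, "tx": 0, "ty": 0, "tz": 0, "wx": 0, "wy": 0, "wz": 0}, {"hand": 0.35, "tx": 0, "ty": 0, "tz": 0, "wx": 0, "wy": 0, "wz": 0}, {"hand": 1, "tx": 0, "ty": 0, "tz": 0, "wx": 0, "wy": 0, "wz": 0}, {"hand": 1, "tx": 0, "ty": 0, "tz": 0, "wx": 0, "wy": 0, "wz": 0}, {"hand": 1, "tx": 0, "ty": 0, "tz": 0, "wx": 0, "wy": 0, "wz": 0}, {"hand": 1, "tx": 0, "ty": 0, "tz": 0, "wx": 0, "wy": 0, "wz": 0}, {"hand": 1, "tx": 0, "ty": 0, "tz": 0, "wx": 0, "wy": 0, "wz": 0}]}}

```text
time: 22.07
tool_pos: [549.3, 99.4, 87.7]
tcp_rot: [-3.141, -0.001, -0.268]
contact_force: [-0.0, 0.6, 3.4]
grip_width: 8.8
```

```bash
python3 st.py
```

```text
22.0667 [549.25  99.41  87.69] [-0.04  0.62  3.4 ] [-0.09  0.1   0.04] [  0.03 -47.99 -18.99   0.08  -0.    -0.02] 8.79370813012201
```

Emit:
{"fn": "drive_tool", "kwargs": {"deltas": [{"hand": 1, "tx": -0.05, "ty": 0, "tz": 0, "wx": 0, "wy": 0, "wz": 0}, {"hand": 1, "tx": -0.1, "ty": 0, "tz": 0, "wx": 0, "wy": 0, "wz": 0}, {"hand": 1, "tx": -0.15, "ty": 0, "tz": 0, "wx": 0, "wy": 0, "wz": 0}, {"hand": 1, "tx": -0.15, "ty": 0, "tz": 0, "wx": 0, "wy": 0, "wz": 0}, {"hand": 1, "tx": -0.15, "ty": 0, "tz": 0, "wx": 0, "wy": 0, "wz": 0}, {"hand": 1, "tx": -0.15, "ty": 0, "tz": 0, "wx": 0, "wy": 0, "wz": 0}, {"hand": 1, "tx": -0.15, "ty": 0, "tz": 0, "wx": 0, "wy": 0, "wz": 0}, {"hand": 1, "tx": -0.1, "ty": 0, "tz": 0, "wx": 0, "wy": 0, "wz": 0}, {"hand": 1, "tx": 0, "ty": 0, "tz": 0, "wx": 0, "wy": 0, "wz": 0}]}}

```text
time: 22.82
tool_pos: [508.9, 110.6, 87.6]
tcp_rot: [-3.141, 0.001, -0.268]
contact_force: [-1.2, 1.3, 7.6]
grip_width: 9.2
```

```bash
python3 st.py
```

```text
22.8167 [508.86 110.62  87.6 ] [-1.22  1.33  7.62] [ 0.08  0.2  -0.06] [ -0.64 -42.09 -16.88  -0.24  -0.32   0.02] 9.189919832862747
```

Emit:
{"fn": "drive_tool", "kwargs": {"deltas": [{"hand": 1, "tx": -0.05, "ty": 0, "tz": 0, "wx": 0, "wy": 0, "wz": 0}, {"hand": 1, "tx": -0.05, "ty": 0, "tz": 0, "wx": 0, "wy": 0, "wz": 0}, {"hand": 1, "tx": -0.05, "ty": 0, "tz": 0, "wx": 0, "wy": 0, "wz": 0}, {"hand": 1, "tx": 0, "ty": 0, "tz": 0, "wx": 0, "wy": 0, "wz": 0}, {"hand": 1, "tx": 0, "ty": 0, "tz": 0, "wx": 0, "wy": 0, "wz": 0}]}}

```text
time: 23.23
tool_pos: [503.6, 112.1, 87.6]
tcp_rot: [-3.141, 0.0, -0.268]
contact_force: [0.6, 0.3, 7.5]
grip_width: 8.9
```

```bash
python3 st.py
```

```text
23.2333 [503.65 112.1   87.62] [0.6  0.26 7.52] [0.   0.04 0.03] [ -0.4  -41.5  -16.39  -0.14   0.08  -0.01] 8.898542448574133
```

Emit:
{"fn": "drive_tool", "kwargs": {"deltas": [{"hand": 1, "tx": -0.05, "ty": 0, "tz": 0, "wx": 0, "wy": 0, "wz": 0}, {"hand": 1, "tx": -0.05, "ty": 0, "tz": 0, "wx": 0, "wy": 0, "wz": 0}, {"hand": 1, "tx": 0, "ty": 0, "tz": 0, "wx": 0, "wy": 0, "wz": 0}, {"hand": 1, "tx": 0, "ty": 0, "tz": 0, "wx": 0, "wy": 0, "wz": 0}]}}

```text
time: 23.57
tool_pos: [500.3, 113.0, 87.6]
tcp_rot: [-3.141, -0.001, -0.268]
contact_force: [2.2, 0.7, 5.9]
grip_width: 8.9
```

```bash
python3 st.py
```

```text
23.5667 [500.31 112.99  87.62] [2.16 0.68 5.85] [-0.14 -0.29 -0.01] [  0.11 -41.73 -15.72   0.02   0.59  -0.01] 8.870090131734887
```

Emit:
{"fn": "drive_tool", "kwargs": {"deltas": [{"hand": 1, "tx": -0.05, "ty": 0, "tz": 0, "wx": 0, "wy": 0, "wz": 0}, {"hand": 1, "tx": -0.05, "ty": 0, "tz": 0, "wx": 0, "wy": 0, "wz": 0}, {"hand": 1, "tx": 0, "ty": 0, "tz": 0, "wx": 0, "wy": 0, "wz": 0}, {"hand": 1, "tx": 0, "ty": 0, "tz": 0, "wx": 0, "wy": 0, "wz": 0}]}}

```text
time: 23.9
tool_pos: [500.2, 113.0, 87.7]
tcp_rot: [-3.14, -0.009, -0.268]
contact_force: [14.4, -4.6, -4.6]
grip_width: 9.0
```

```bash
python3 st.py
```

```text
23.9 [500.23 113.05  87.74] [14.39 -4.58 -4.56] [-0.85 -2.25 -0.05] [  3.95 -45.4  -11.49   1.33   4.18  -0.01] 8.97402890324821
```

Emit:
{"fn": "drive_tool", "kwargs": {"deltas": [{"hand": 1, "tx": 0.06, "ty": 0, "tz": 0, "wx": 0, "wy": 0, "wz": 0}, {"hand": 1, "tx": 0, "ty": 0, "tz": 0, "wx": 0, "wy": 0, "wz": 0}, {"hand": 1, "tx": 0, "ty": 0, "tz": 0, "wx": 0, "wy": 0, "wz": 0}, {"hand": 0.35, "tx": 0, "ty": 0, "tz": 0, "wx": 0, "wy": 0, "wz": 0}, {"hand": 0.35, "tx": 0, "ty": 0, "tz": 0, "wx": 0, "wy": 0, "wz": 0}, {"hand": 0.35, "tx": 0, "ty": 0, "tz": 0, "wx": 0, "wy": 0, "wz": 0}, {"hand": 0.35, "tx": 0, "ty": 0, "tz": 0, "wx": 0, "wy": 0, "wz": 0}, {"hand": 0.35, "tx": 0, "ty": 0, "tz": 0, "wx": 0, "wy": 0, "wz": 0}, {"hand": 0.35, "tx": 0, "ty": 0, "tz": -0.2, "wx": 0, "wy": 0, "wz": 0}, {"hand": 0.35, "tx": 0, "ty": 0, "tz": -0.5, "wx": 0, "wy": 0, "wz": 0}, {"hand": 0.35, "tx": 0, "ty": 0, "tz": -0.8, "wx": 0, "wy": 0, "wz": 0}, {"hand": 0.35, "tx": 0, "ty": 0, "tz": -0.8, "wx": 0, "wy": 0, "wz": 0}, {"hand": 0.35, "tx": 0, "ty": 0, "tz": -0.8, "wx": 0, "wy": 0, "wz": 0}, {"hand": 0.35, "tx": 0, "ty": 0, "tz": -0.8, "wx": 0, "wy": 0, "wz": 0}, {"hand": 0.35, "tx": 0, "ty": 0, "tz": 0, "wx": 0, "wy": 0, "wz": 0}, {"hand": 0.35, "tx": 0, "ty": 0, "tz": 0, "wx": 0, "wy": 0, "wz": 0}]}}

```text
time: 25.23
tool_pos: [499.7, 113.2, 245.3]
tcp_rot: [-3.14, -0.004, -0.268]
contact_force: [0.0, 0.2, -1.0]
grip_width: 30.0
```

```bash
python3 st.py; python3 -c "
from h import *;from plant import *
for n in ['top','scene']:
    cv2.imwrite('pics/%s20.png'%n,capture(n)[:,:,::-1])
m=camera_model('top')
print(proj(m,[[500.2,113,92],[539.5,-272,160]]))"; python3 look.py pics/w20.png
```

```text
25.2333 [499.72 113.18 245.31] [ 0.    0.16 -0.95] [-0.07  0.06 -0.03] [  0.04 -43.77 -26.22   0.1    0.14   0.  ] 30.003721748170236
[[277.64305376 276.10976519]
 [489.09633942 247.24690806]]
[498.42  113.008 242.53 ] [ 0.005  0.015 -0.003]
```

View pics/top20.png

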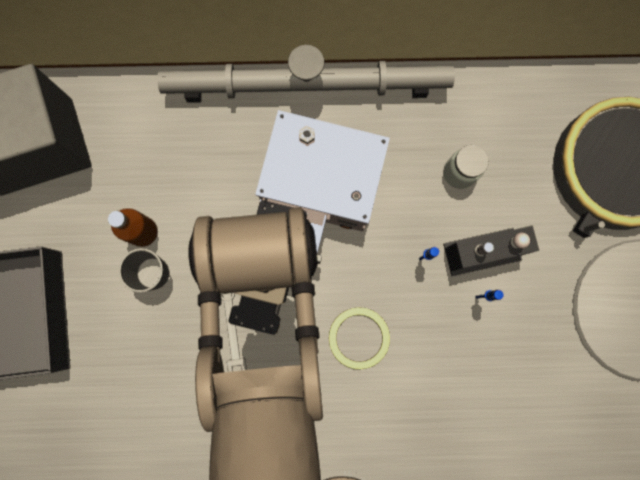

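View pics/scene20.png

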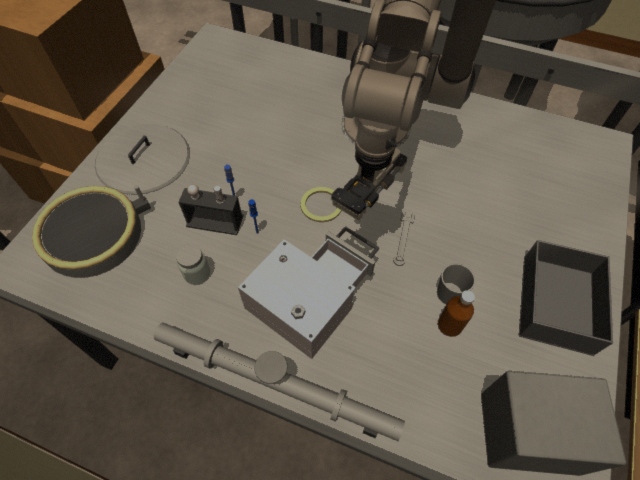

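View pics/w20.png

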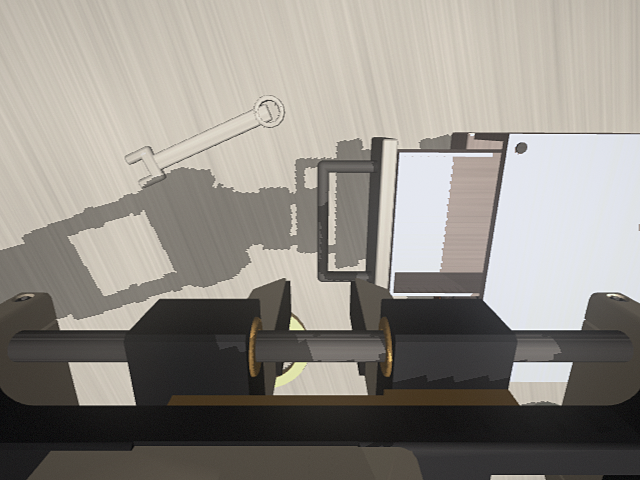

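```bash
python3 -c "
from h import *;from plant import *
import pickle
m=pickle.load(open('m1.pkl','rb'));P=atz(m,324.5,222,95);print(P)
ux=np.array([np.cos(-.268),np.sin(-.268)]);print('out',-(P[:2]-[576.8,91.4])@ux)
crop(cv2.imread('pics/top20.png'),410,190,550,310,5,'pics/c20.png')"
```

```text
[502.83069444 115.40845431  95.        ]
out 77.68630062970223
```

View pics/c20.png

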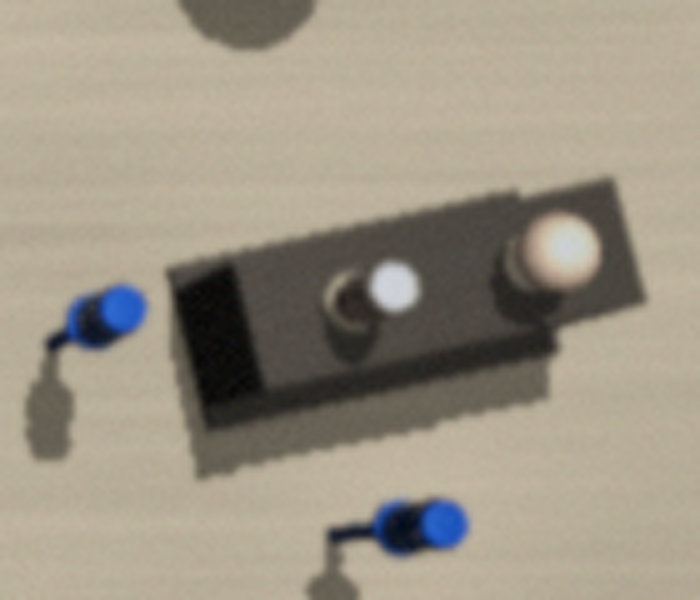

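Emit:
{"fn": "drive_tool", "kwargs": {"deltas": [{"hand": 0.35, "tx": 0, "ty": 0, "tz": 0, "wx": 0, "wy": 0, "wz": 0}, {"hand": 0.35, "tx": 0, "ty": 0, "tz": 0, "wx": 0, "wy": 0, "wz": 0}, {"hand": 0.35, "tx": 0, "ty": 0, "tz": 0, "wx": 0, "wy": 0, "wz": 0}, {"hand": 0.35, "tx": 0, "ty": 0, "tz": 0, "wx": 0, "wy": 0, "wz": 0}]}}

```text
time: 25.72
tool_pos: [499.0, 113.0, 242.6]
tcp_rot: [3.141, 0.001, -0.268]
contact_force: [-0.4, -0.9, 0.1]
grip_width: 29.5
```

```bash
python3 look.py pics/w21.png; python3 -c "
from h import *
crop(cv2.imread('pics/w21.png'),300,130,540,310,3,'pics/c21.png')"
```

```text
[498.955 113.005 242.59 ] [ 0.003  0.012 -0.004]
```

View pics/c21.png

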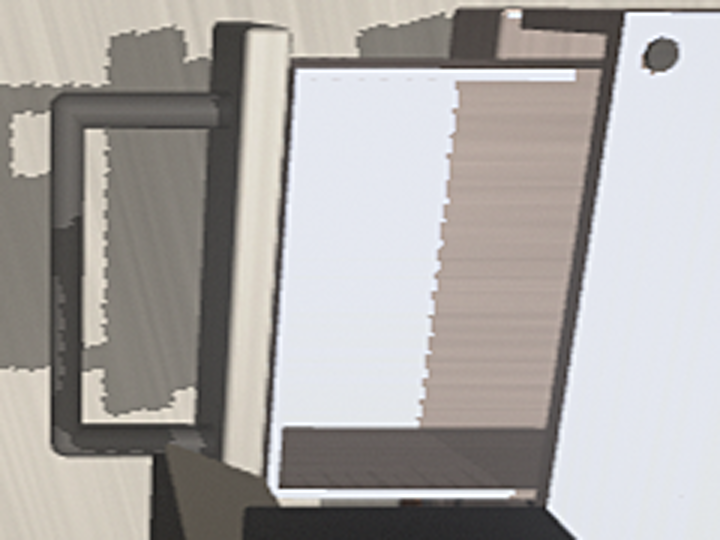

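```bash
python3 -c "
from h import *
import pickle
m=pickle.load(open('m1.pkl','rb'));P=atz(m,321.7,221,92);print(P)
ux=np.array([np.cos(-.268),np.sin(-.268)]);print('out',-(P[:2]-[576.8,91.4])@ux, (P[:2]-[647.1,-38.8])@ux, (np.array([549.3,99.4])-[647.1,-38.8])@ux,(np.array([576.8,91.4])-[647.1,-38.8])@ux)"
```

```text
[501.13015953 116.15661016  92.        ]
out 79.52424475885596 -181.79210350817186 -130.90460251298146 -102.2678587493159
```

```bash
python3 -c "
from plant import *
print(close_job())"
```

```text
the job is handed in; nothing more can be done
None
```

I released the latch with the long pin, put the pin back in its own rack hole, and pulled the drawer out to its stop. I handed the job in at about 26 s of the 72 s allowed.

- **Latch:** The pin touched the pad about 46 mm below the mouth. The highest force I read was 8.8 N, about 9.5 N after allowing for the sensor offset. These are readings between moves, so a brief peak in between would not show. The force then dropped and the camera showed the drawer springing out.
- **Pin:** It went into the rack hole with no reading above about 1.5 N. The last top picture of the rack, both pins and the blue look-alikes looks the same as at the start.
- **Drawer:** It came up hard against its stop (about 15 N) after about 51 mm of pulling, from about 30 mm out. After I let go, the settled wrist picture put it 79.5 mm out, against the nominal 80 mm. An earlier picture, taken while the arm was still settling, gave 77.7 mm. I trust the settled one, given the camera accuracy of about 2 mm.
- **Everything else:** Nothing else looked moved in the last top and scene pictures, judged by eye. In the top view the arm hid the drawer and part of the wrench, but the other views showed both. The gripper was clear above the handle and touching nothing.

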